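# Fetch the sanding block from behind the bottles

### The arm

A 6-joint arm with a two-finger parallel gripper is mounted at the origin on a cart in front of the work surface, level with it; the furniture and walls round the work are solid. World frame = base frame: x ahead of the robot, y to its left, z up, the work surface at z = 0. Lengths are in m, angles in rad, forces in N, time in s.
With the tool pointing down it reaches from about 0.375 to 0.75 m from the base axis. Payload 9 kg.
Tool frame: the origin (TCP) lies between the finger pads; the fingertips stand 11 mm ahead of it and the grasp point (between the pads) lies 8 mm behind it; z points along the fingers, y is the line along which they close (so a half turn about z gives the same grasp; the last joint's range is limited). The gripper opens to 85 mm and grips with 20 to 120 N. Pads are 22 mm wide; open, the fingers measure 114 mm over their backs; the gripper's body (76 mm by 85 mm) begins 54 mm behind the grasp point. The pads swing forward as they close: fully open they stand 13 mm farther back than shut.
Start: joints at [-1.555, 0.104, 0.097, 1.564, 0, 1.353], TCP at [0.139, -0.584, 0.242] pointing down, gripper open.
Joint ranges: [-2.99, 2.99], [-0.84, 1.86], [-1.1, 1.16], [-1.84, 2.11], [-1.51, 1.56], [-3.14, 3.14]. Speed limits (rad/s): [2.22, 2.22, 2.57, 3.14, 3.14, 3.14].

### API

Orientations are given as [roll, pitch, yaw] about the fixed x, y, z axes, in that order (R = Rz(yaw) Ry(pitch) Rx(roll)).
In Python, from workcell import ctrl gives the robot as it stands.
- The arm moves only by the tool jog_arm, never from a script. Its argument "commands" is a list of rows, each an object with "xyz": the shift along the tool's x, y, z in cm, a list of three; "rotation": the turn, a rotation vector about the tool's x, y, z in degrees, a list of three; "jaw": the finger opening in cm, from 0 to 8.54. In form: [{"xyz": [x, y, z], "rotation": [ax, ay, az], "jaw": jaw}, ...]. A call has 1 to 5 rows; each row is the pose to reach, as a shift and turn from the pose commanded when the call began, along the tool's axes at that moment; what a row does not reach only later rows make up. A row lasts 1/12 s, in which the tool goes at most 41.7 mm and 7.16 degrees, less where a joint would pass 70% of its speed; a pose out of reach is approached as far as the arm can. A call with a gripper value outside its range is refused whole. The fingers move at their own pace and stop on an object; "force" is the grip in N (left out, the last holds). Time passes only in rows, so rows that repeat a pose let the fingers close. It gives the time, the measured TCP pose, the force, the opening and the grip force at its end, in the units of the state.
- ctrl.get_state(): the state, without advancing time (a new reading comes with each control period).
- ctrl.snapshot(name): name is "scene" or "top" or "wrist"; returns a dict with "color" (384x512x3 uint8, red, green, blue), "z_map" (384x512 float32, m along the optical axis (not along the pixel's ray), 0 where there is no reading), "fov_y" (degrees; the focal length in pixels is half the picture's height over the tangent of half this angle, whatever the lens; pixels are square), "cx", "cy" (the principal point, pixels), "D" ([k1, k2, p1, p2, k3] as OpenCV has them; the pictures are not rectified), "camera_from_world" (4x4, takes a point from world to camera coordinates). Camera axes: x right, y down, z forward; pixel columns grow to the right and rows downward; lengths in m; the calibration is good to about 2 mm. A picture is of the moment at which its call begins.
- ctrl.close_job(): hands the job in; it is judged then, once.
Trained networks look in the newest picture that a camera, given by its name, has taken for a name from the list of things; names that differ only in an ending like _2 or _b are one class to them, and where a whole thing is asked for, a point or a joint stands for the part that bears it (a point fixed in the world has none). Each returns a list of dicts, best first, with "score" (0 to 1); they miss things now and then, are a little off and sometimes report something else, mostly with a low value. They report only what shows in the picture. A call takes as long as a camera call. They do not tell look-alikes from the thing itself.
- ctrl.boxes_of(camera, label): "at" ([column, row] in pixels, amid what is visible of it).
- ctrl.silhouettes(camera, label): "region" (384x512 bool, what is visible of it) and "at" ([column, row] in pixels, amid what is visible of it).
The state is a dict: "clock": time; "joint_pos": joint angles; "qd": joint speeds; "joint_torque": joint torques, N m; "position": TCP position; "tool_rot": TCP orientation; "ft_force": force on the tool from outside, world axes, zero at the start; "moment": the same for the moment, N m; "gripper_width": finger opening in m; "grip_force": force on a finger pad.
Only numpy, scipy, OpenCV 4.12 (cv2) and the standard library are available. Lean on these libraries where they do the work, as an engineer would, in place of code of your own. Each camera call takes 0.05 s, during which the arm holds its last target. There are 200 camera calls.

### The job

The black sanding block stands in the grey tray behind the green spray can and the amber dropper bottle. First stand both of them upright on the blue side mat, then lay the sanding block flat in the middle of the plywood sanding board with its length along the board's length, and finally put the can and the bottle back upright, each exactly where it stood in the tray at the start. Leave everything else on the table alone and knock nothing over.

Things in the scene. Friction and masses are not known exactly. Their poses are not given: they have to be found in the camera images.
- spray_can_mid (a point): Green spray can with white cap, upright, 102 mm tall, loose, about 110 g. Body 40 mm in diameter to 68 mm above its foot; the rigid white cap, 33 mm in diameter, spans 76 to 102 mm and can be gripped. The point is on its axis, 51 mm above its foot; z up. It starts in the tray in front of the block (3 mm gap), 54 mm from the dropper bottle's axis, left or right of it.
- dropper_mid (a point): Amber dropper bottle with black top, upright, 102 mm tall, loose, 70 g. Body 33 mm in diameter to about 62 mm above its foot; black collar, 24 mm in diameter, 62 to 77 mm; black bulb, 13 mm, 76 to 102 mm; both rigid, can be gripped. The point is on its axis, 51 mm above its foot; z up. It starts in the tray in front of the block (7 mm gap), beside the can.
- block_mid (a point): Black sanding block with brown sole, lying flat in the tray behind can and bottle, loose, about 110 g, rigid. 62 mm wide (its x), 110 mm long (its y), 45 mm high; sides lean in towards the top. The point is its centre, 22.5 mm above the sole; z up. Too long to grip lengthwise: grip across its width; 35 mm are free behind it.
- tray: Grey tray with light grey floor, fixed. 165 mm deep (x, -72 to +92 mm), 150 mm wide (y, +-75 mm), floor 4 mm above the table, lip 12 mm, back fence (+x side) 22 mm high. Origin on the table plane. Yellow rings on the floor at x = -34, y = +-27 mm mark where can and bottle stand at the start; the block lies at about x = +20 mm, its length along y.
- side_mat: Blue square mat, 130 x 130 mm, 4 mm thick, fixed; the side area for can and bottle. Origin under its centre, on the table plane.
- sanding_board: Plywood board with a cork inlay, 110 mm (x) by 150 mm (y), 10 mm thick, fixed. Origin under its centre, on the table plane; y along its length. Mat and board lie left and right of the tray, sides vary.
- tin_mid (a point): Bystander: red paint tin, 78 mm in diameter, 78 mm tall; the point is its centre. Not to be moved.
- fuel_cap_mid (a point): Bystander: black fuel filler cap, 68 mm in diameter, 33 mm high; the point is its centre. Not to be moved.
- spare_bracket_mid (a point): Bystander: bent zinc bracket, 80 x 50 x 23 mm; the point is its centre. Not to be moved.
There are look-alikes about, which are no part of the job. Of the things that look like the part that bears block_mid, take the one that is farthest from the robot's base at the start.

How it is judged:
By the outcome, as a careful person would: the job done as asked, in the order asked, and still so for the second after the job is handed in, with the robot touching nothing.
It also fails if it takes over 112 s, if anything falls off the work surface, if the arm or the gripper's body presses on something with over 40 N, if the wrist force passes 120 N, or if a joint passes its speed limit or range.

## Working session

There is one attempt and no reset: what is moved stays moved. The work goes in short steps, Python scripts to look and compute and a tool call to move; the robot and the scene stay as the last step left them, time stands still between calls to the robot, and variables do not carry over. Pictures are saved under pics/ and viewed, at most 14 in all, crops included, and the job is handed in when it is done.

Besides the shell and the picture viewer there is one more tool, called after "Call:" as a command line: name --argument value ..., lists and objects as JSON in quotes. jog_arm: Moves the arm, as the interface text tells. Its arguments: {"type":"object","properties":{"commands":{"type":"array"},"force":{"type":"number"}},"required":["commands"]}

```bash
mkdir -p pics; cat > h.py <<'E'
import numpy as np,cv2
from workcell import ctrl
from scipy.spatial.transform import Rotation as R
def cam(s):
    h=s["color"].shape[0]; f=h/2/np.tan(np.radians(s["fov_y"])/2)
    return np.array([[f,0,s["cx"]],[0,f,s["cy"]],[0,0,1.]]),np.array(s["D"],float)
def world(s,uv,z=None):
    K,D=cam(s); uv=np.atleast_2d(np.array(uv,float))
    n=cv2.undistortPoints(uv[:,None,:],K,D)[:,0]
    T=np.linalg.inv(s["camera_from_world"])
    d=np.c_[n,np.ones(len(n))]
    if z is None:
        dz=s["z_map"][uv[:,1].round().astype(int),uv[:,0].round().astype(int)]
        return (d*dz[:,None])@T[:3,:3].T+T[:3,3]
    w=d@T[:3,:3].T; t=(z-T[2,3])/w[:,2]
    return T[:3,3]+w*t[:,None]
def cloud(s):
    v,u=np.mgrid[0:384,0:512]; P=world(s,np.c_[u.ravel(),v.ravel()]).reshape(384,512,3)
    P[s["z_map"]==0]=np.nan; return P
def save(s,name,crop=None,k=1):
    im=s["color"][...,::-1]
    if crop: im=im[crop[1]:crop[3],crop[0]:crop[2]]
    cv2.imwrite("pics/"+name,cv2.resize(np.ascontiguousarray(im),None,fx=k,fy=k,interpolation=cv2.INTER_CUBIC))
E
python3 - <<'E'
from h import *
np.set_printoptions(precision=4,suppress=True)
st=ctrl.get_state(); print({k:np.round(v,3) for k,v in st.items()})
for c in ["top","scene"]:
    s=ctrl.snapshot(c); save(s,c+"0.png",k=1.5); P=cloud(s)
    print(c,np.linalg.inv(s["camera_from_world"])[:3,3])
    for l in ["spray_can_mid","dropper_mid","block_mid","tray","side_mat","sanding_board","tin_mid","fuel_cap_mid","spare_bracket_mid"]:
        for d in ctrl.silhouettes(c,l):
            p=P[d["region"]]; p=p[~np.isnan(p[:,0])]
            print(l,round(d["score"],2),np.round(d["at"]),d["region"].sum(),np.median(p,0) if len(p) else None, np.percentile(p,98,axis=0)[2] if len(p) else None)
E
```

```text
{'clock': np.float64(0.0), 'joint_pos': array([-1.555,  0.105,  0.096,  1.564,  0.   ,  1.353]), 'qd': array([-0.   , -0.   ,  0.   ,  0.003, -0.002, -0.   ]), 'joint_torque': array([ -0.001, -55.693,  50.365,   0.017,  -0.   ,  -0.   ]), 'position': array([ 0.139, -0.583,  0.242]), 'tool_rot': array([-3.14 , -0.   ,  0.234]), 'ft_force': array([ 0.336, -0.074, -0.747]), 'moment': array([ 0.015, -0.037,  0.055]), 'grip_force': np.float64(0.0), 'gripper_width': np.float64(0.085)}
top [0.4328 0.0932 1.5253]
spray_can_mid 0.61 [281. 190.] 107 [0.5371 0.0001 0.1036] 0.11073418223895082
dropper_mid 0.48 [299. 190.] 76 [ 0.5342 -0.0518  0.0695] 0.10594577661112792
block_mid 0.86 [289. 175.] 500 [ 0.5914 -0.0259  0.0432] 0.05238512002738161
block_mid 0.59 [277. 236.] 477 [0.3798 0.0066 0.039 ] 0.049037490595418606
block_mid 0.56 [225. 255.] 539 [0.296  0.1934 0.0383] 0.04938062489855895
tray 0.83 [289. 185.] 1297 [ 0.5826 -0.0401  0.0052] 0.02672638089924744
side_mat 0.79 [348. 191.] 1229 [ 0.5381 -0.2487  0.0039] 0.011219359745146902
sanding_board 0.88 [218. 199.] 1300 [0.5005 0.2397 0.010
[... 658 characters left out ...]
74986
tray 0.71 [254. 184.] 993 [ 0.58   -0.0037  0.0038] 0.020532667697967633
side_mat 0.88 [306. 142.] 961 [ 0.5389 -0.2443  0.0029] 0.005735715470556478
sanding_board 0.86 [225. 247.] 2166 [0.5022 0.2479 0.0097] 0.012848831142311666
sanding_board 0.52 [256. 302.] 723 [0.3542 0.3358 0.017 ] 0.0334329155734437
sanding_board 0.16 [198. 339.] 835 [0.4224 0.4717 0.0025] 0.023202294101001608
tin_mid 0.84 [165. 190.] 941 [0.7341 0.2118 0.0672] 0.07583975305747487
fuel_cap_mid 0.89 [258. 301.] 710 [0.3541 0.3359 0.017 ] 0.03343600289657663
fuel_cap_mid 0.65 [266. 173.] 466 [0.5374 0.0115 0.0598] 0.10576161863506614
spare_bracket_mid 0.79 [197. 341.] 744 [0.4232 0.4712 0.0026] 0.023219796947870748
```

View pics/scene0.png

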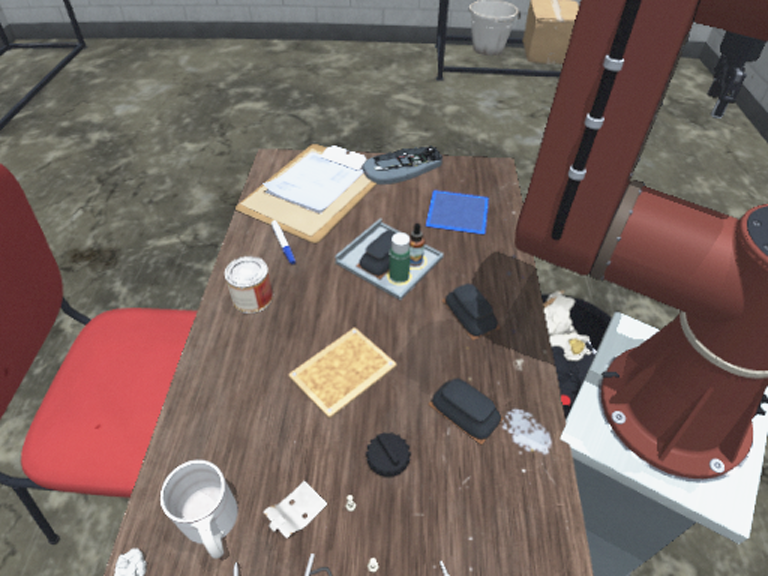

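```bash
python3 - <<'E'
from h import *
s=ctrl.snapshot("top"); save(s,"top_crop.png",(140,110,400,290),3)
K,D=cam(s);P=cloud(s)
for l in ["tray","side_mat","sanding_board","block_mid"]:
    for d in ctrl.silhouettes("top",l):
        m=d["region"].astype(np.uint8); c=max(cv2.findContours(m,0,1)[0],key=len)
        r=cv2.minAreaRect(c); z={"tray":.012,"side_mat":.004,"sanding_board":.01,"block_mid":.03}[l]
        w=world(s,cv2.boxPoints(r),z)
        print(l,np.round(d["at"]),np.round(w.mean(0),4),"edges",[ (round(np.linalg.norm(e),3),round(np.degrees(np.arctan2(e[1],e[0]))%180,1)) for e in np.diff(w[:3],axis=0)[:,:2]])
E
```

```text
side_mat [346. 191.] [ 0.5399 -0.2484  0.004 ] edges [(np.float64(0.13), np.float64(112.8)), (np.float64(0.125), np.float64(22.3))]
side_mat [226. 130.] [0.7564 0.2039 0.004 ] edges [(np.float64(0.085), np.float64(90.0)), (np.float64(0.094), np.float64(0.4))]
sanding_board [216. 198.] [0.502  0.2425 0.01  ] edges [(np.float64(0.111), np.float64(166.6)), (np.float64(0.152), np.float64(76.1))]
block_mid [280. 235.] [0.3795 0.0073 0.03  ] edges [(np.float64(0.104), np.float64(149.0)), (np.float64(0.059), np.float64(59.1))]
block_mid [290. 176.] [ 0.5896 -0.0287  0.03  ] edges [(np.float64(0.111), np.float64(90.2)), (np.float64(0.065), np.float64(179.6))]
```

View pics/top_crop.png

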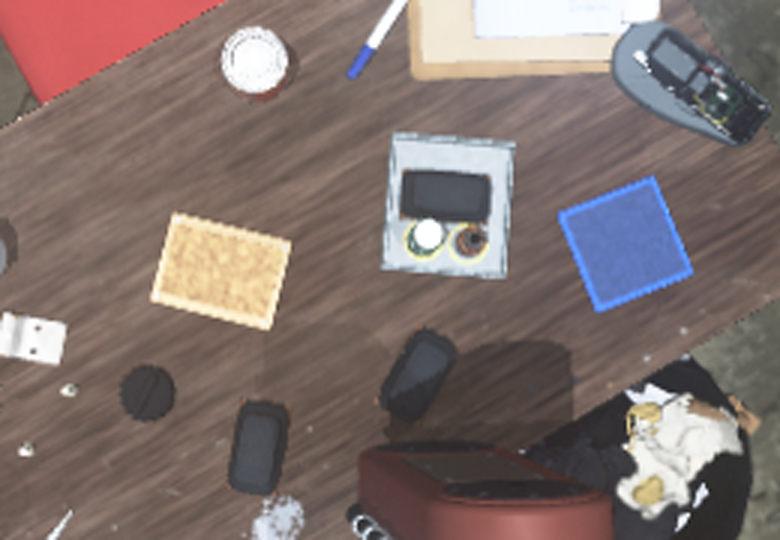

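The scene picture shows three black blocks, at top-view pixels (290,175) in the tray, (279,235) and (226,258) on the table nearer the base. The one in the tray is the farthest (x≈0.59) and stands behind can (281,190) and bottle (299,190). The crop confirms it. The mat is at (348,191) and the board at (217,198). I now move above the tray for a wrist view.

```bash
cat >> h.py <<'E'
def plan(p0,yaw0,wps,step=.2,rot=34):
    """print shift (cm, tool axes) and turn (deg about tool z) per 5-row call"""
    p=np.array(p0,float);y=yaw0
    for q,yq in wps:
        q=np.array(q,float); n=max(1,int(np.ceil(max(np.linalg.norm(q-p)/step,abs(np.degrees(yq-y))/rot)-1e-6)))
        for i in range(n):
            t=p+(q-p)/(n-i); ty=y+(yq-y)/(n-i)
            T=np.array([[np.cos(y),np.sin(y),0],[np.sin(y),-np.cos(y),0],[0,0,-1]])
            d=np.round(T.T@(t-p)*100,2); a=np.round(-np.degrees(ty-y),1)
            print("xyz",d.tolist(),"rz",a,"-> ",np.round(t,4),round(ty,4))
            p=p+T@d/100; y=y-np.radians(a)
def now():
    s=ctrl.get_state(); return np.array(s["position"]),s["tool_rot"][2],s
E
python3 - <<'E'
from h import *
p,y,s=now(); plan(p,y,[((.50,-.03,.30),1.485)],.18)
E
```

```text
xyz [11.99, -11.38, -1.44] rz -17.9 ->  [ 0.2293 -0.4453  0.2567] 0.5466
xyz [14.9, -7.14, -1.44] rz -17.9 ->  [ 0.3195 -0.3068  0.2711] 0.8592
xyz [16.37, -2.21, -1.44] rz -17.9 ->  [ 0.4098 -0.1684  0.2856] 1.1718
xyz [16.27, 2.92, -1.45] rz -18.0 ->  [ 0.5  -0.03  0.3 ] 1.485
```

Call:
jog_arm --commands '[{"xyz": [12,-11.4,-1.4],"rotation": [0,0,-18],"jaw": 8},{"xyz": [12,-11.4,-1.4],"rotation": [0,0,-18],"jaw": 8},{"xyz": [12,-11.4,-1.4],"rotation": [0,0,-18],"jaw": 8},{"xyz": [12,-11.4,-1.4],"rotation": [0,0,-18],"jaw": 8},{"xyz": [12,-11.4,-1.4],"rotation": [0,0,-18],"jaw": 8}]'

```text
clock: 1.67
position: [0.2325, -0.4405, 0.2579]
tool_rot: [3.141, -0.001, 0.552]
ft_force: [-0.9, -0.2, -0.3]
gripper_width: 0.0799
grip_force: 0.0
```

Call:
jog_arm --commands '[{"xyz": [14.9,-7.1,-1.4],"rotation": [0,0,-18],"jaw": 7},{"xyz": [14.9,-7.1,-1.4],"rotation": [0,0,-18],"jaw": 7},{"xyz": [14.9,-7.1,-1.4],"rotation": [0,0,-18],"jaw": 7},{"xyz": [14.9,-7.1,-1.4],"rotation": [0,0,-18],"jaw": 7},{"xyz": [14.9,-7.1,-1.4],"rotation": [0,0,-18],"jaw": 7}]'

```text
clock: 2.08
position: [0.3225, -0.3021, 0.2718]
tool_rot: [3.14, -0.001, 0.868]
ft_force: [-0.3, 0.3, 0.4]
gripper_width: 0.0697
grip_force: 0.0
```

Call:
jog_arm --commands '[{"xyz": [16.4,-2.2,-1.4],"rotation": [0,0,-18],"jaw": 7},{"xyz": [16.4,-2.2,-1.4],"rotation": [0,0,-18],"jaw": 7},{"xyz": [16.4,-2.2,-1.4],"rotation": [0,0,-18],"jaw": 7},{"xyz": [16.4,-2.2,-1.4],"rotation": [0,0,-18],"jaw": 7},{"xyz": [16.4,-2.2,-1.4],"rotation": [0,0,-18],"jaw": 7}]'

```text
clock: 2.5
position: [0.4123, -0.1625, 0.2854]
tool_rot: [3.14, -0.001, 1.183]
ft_force: [-0.2, -0.5, 0.3]
gripper_width: 0.07
grip_force: 0.0
```

Call:
jog_arm --commands '[{"xyz": [16.3,2.9,-1.4],"rotation": [0,0,-18],"jaw": 7},{"xyz": [16.3,2.9,-1.4],"rotation": [0,0,-18],"jaw": 7},{"xyz": [16.3,2.9,-1.4],"rotation": [0,0,-18],"jaw": 7},{"xyz": [16.3,2.9,-1.4],"rotation": [0,0,-18],"jaw": 7},{"xyz": [16.3,2.9,-1.4],"rotation": [0,0,-18],"jaw": 7}]'

```text
clock: 2.92
position: [0.5013, -0.0234, 0.2985]
tool_rot: [3.14, -0.002, 1.496]
ft_force: [0.0, -0.7, 0.8]
gripper_width: 0.0701
grip_force: 0.0
```

```bash
python3 - <<'E'
from h import *
np.set_printoptions(precision=4,suppress=True)
p,y,st=now(); print(p,y,st["joint_pos"])
s=ctrl.snapshot("wrist"); save(s,"w1.png",k=1.5); P=cloud(s)
print(np.linalg.inv(s["camera_from_world"]))
for l in ["spray_can_mid","dropper_mid","block_mid","tray","side_mat"]:
    for d in ctrl.silhouettes("wrist",l):
        p=P[d["region"]]; p=p[~np.isnan(p[:,0])]; top=p[p[:,2]>np.percentile(p[:,2],97)-.008]
        print(l,round(d["score"],2),np.round(d["at"]),d["region"].sum(),"top",top.mean(0),(top.min(0)+top.max(0))/2,np.ptp(top,axis=0))
E
```

```text
[ 0.5013 -0.0234  0.2985] 1.496098753339707 [-0.3089 -0.1751 -0.0732  1.6719  0.0018  1.3366]
[[ 0.9971 -0.0726 -0.0211  0.5053]
 [-0.0756 -0.9587 -0.2741  0.0464]
 [-0.0003  0.2749 -0.9615  0.4307]
 [ 0.      0.      0.      1.    ]]
spray_can_mid 0.59 [286. 144.] 1052 top [ 0.5429 -0.0022  0.1062] [ 0.543  -0.0029  0.1047] [0.0303 0.0314 0.0079]
block_mid 0.91 [82. 17.] 2481 top [0.2955 0.1796 0.0436] [0.2928 0.1806 0.0424] [0.0823 0.0249 0.0095]
block_mid 0.67 [167. 143.] 3450 top [0.3817 0.0049 0.0439] [0.3806 0.0041 0.0427] [0.0834 0.0702 0.0093]
tray 0.64 [344. 155.] 6752 top [ 0.6521 -0.0316  0.0195] [ 0.5863 -0.0326  0.0564] [0.1711 0.1576 0.0861]
tray 0.6 [288. 285.] 5066 top [ 0.5399 -0.2456  0.0049] [ 0.5387 -0.1804  0.1605] [0.1599 0.2883 0.3225]
side_mat 0.93 [284. 283.] 5259 top [ 0.5391 -0.2446  0.006 ] [ 0.5387 -0.1704  0.1799] [0.1599 0.313  0.3632]
```

View pics/w1.png

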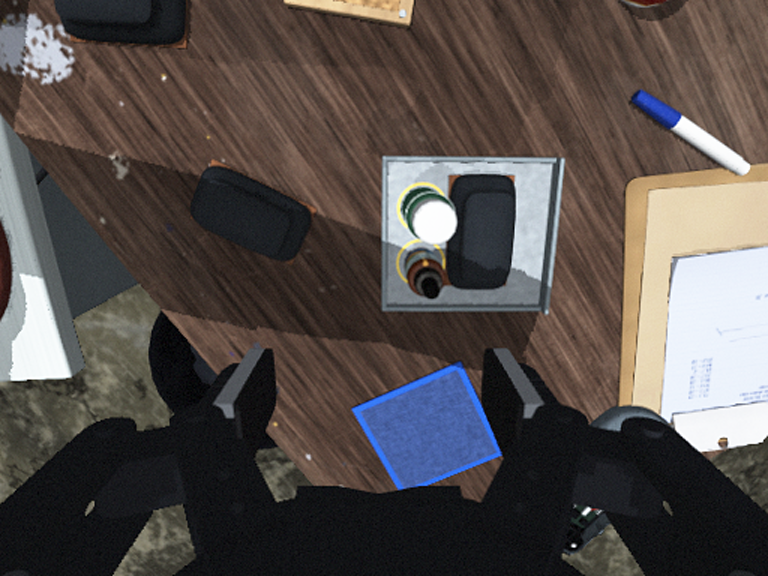

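The wrist picture shows the can cap at (289,148), the bulb at (286,192), the tray between (255,105) and (375,208), the block at (321,155), and the mat at (284,283). I measure the tray frame and bulb from it.

```bash
python3 - <<'E'
from h import *
np.set_printoptions(precision=4,suppress=True)
s=ctrl.snapshot("wrist"); save(s,"w1c.png",(245,95,385,215),5); P=cloud(s)
m=(P[...,0]>.50)&(P[...,0]<.59)&(P[...,1]>-.10)&(P[...,1]<.03)
for lo in(.095,):
    q=P[m&(P[...,2]>lo)]; 
    a=q[q[:,1]>-.03]; b=q[q[:,1]<-.035]; print("cap",len(a),(a.min(0)+a.max(0))/2,np.ptp(a,axis=0),"bulb",len(b),(b.min(0)+b.max(0))/2,np.ptp(b,axis=0))
m=(P[...,0]>.55)&(P[...,0]<.65)&(P[...,1]>-.11)&(P[...,1]<.06)&(P[...,2]>.03)&(P[...,2]<.06)
q=P[m]; r=cv2.minAreaRect(q[:,:2].astype(np.float32)); print("block",r)
m=(P[...,0]>.60)&(P[...,1]>-.14)&(P[...,1]<.08)&(P[...,0]<.70)&(P[...,2]>.017)&(P[...,2]<.026)
q=P[m]; r=cv2.minAreaRect(q[:,:2].astype(np.float32)); print("fence",r,q.mean(0))
print("bulbpx",world(s,[[287,192]],.106),"corners",world(s,np.array([[383,157],[384,310]])/1.5,.012),world(s,np.array([[563,158],[547,312]])/1.5,.022))
c=ctrl.silhouettes("wrist","side_mat")[0]["region"]
r=cv2.minAreaRect(cv2.findNonZero(c.astype(np.uint8))); w=world(s,cv2.boxPoints(r),.004); print("mat",w)
E
```

```text
cap 17625 [ 0.5334 -0.0085  0.2425] [0.0668 0.043  0.2927] bulb 2780 [ 0.5473 -0.0484  0.2339] [0.0326 0.0268 0.2769]
block ((0.5854211449623108, -0.027996715158224106), (0.08773499727249146, 0.06766383349895477), 85.14614868164062)
fence ((0.6329460740089417, -0.03760644048452377), (0.14707019925117493, 0.07141188532114029), 87.06568145751953) [ 0.6533 -0.0275  0.0214]
bulbpx [[ 0.5346 -0.0597  0.106 ]] corners [[ 0.5071  0.0392  0.012 ]
 [ 0.4963 -0.1078  0.012 ]] [[ 0.6678  0.026   0.022 ]
 [ 0.6559 -0.1198  0.022 ]]
mat [[ 0.4565 -0.2123  0.004 ]
 [ 0.5765 -0.1632  0.004 ]
 [ 0.6228 -0.2859  0.004 ]
 [ 0.4947 -0.3438  0.004 ]]
```

View pics/w1c.png

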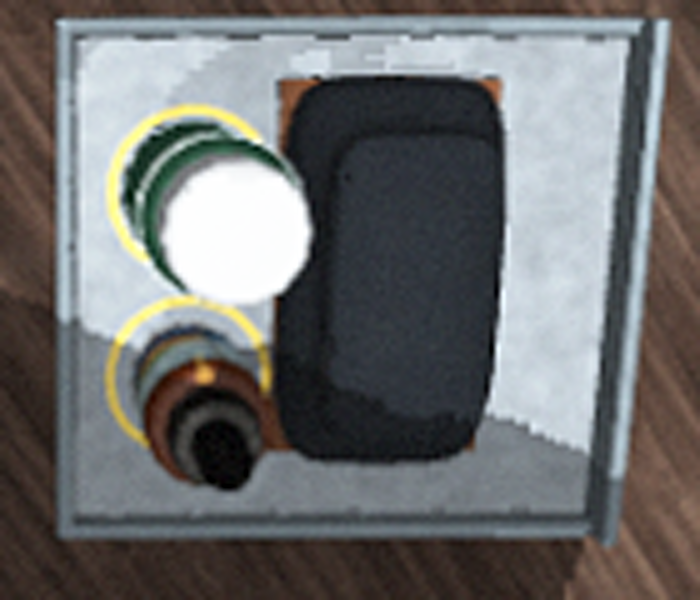

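The crop shows the tray corners at (65,28), (65,530), (660,25), (610,540), the cap's top at (237,232) and the bulb's top at (222,460), in 5x crop pixels. The arm had still been settling, so I redo this with the crop's pixels.

```bash
python3 - <<'E'
from h import *
np.set_printoptions(precision=4,suppress=True)
s=ctrl.snapshot("wrist"); P=cloud(s); print(now()[:2])
px=lambda a:np.array(a,float)/5+[245,95]-.4
c=np.r_[world(s,px([[57,20],[57,537]]),.012),world(s,px([[668,20],[618,545]]),.022)][:,:2]
mod=np.array([[-.0725,.075],[-.0725,-.075],[.092,.075],[.092,-.075]])
A=cv2.estimateAffinePartial2D(mod,c)[0]; sc=np.hypot(A[0,0],A[1,0]); t=np.arctan2(A[1,0],A[0,0])
o=c.mean(0)-R.from_euler('z',t).as_matrix()[:2,:2]@mod.mean(0)
Rm=R.from_euler('z',t).as_matrix()[:2,:2]
print("corners",c,"scale",sc,"yaw",np.degrees(t),"origin",o)
print("can",o+Rm@[-.034,.027],"bot",o+Rm@[-.034,-.027],"block",o+Rm@[.02,0])
print("cap,bulb px",world(s,px([[237,232],[222,460]]),.106))
print("rings",world(s,px([[190,185],[188,377]]),.004))
m=lambda x0,x1,y0,y1,z0,z1:P[(P[...,0]>x0)&(P[...,0]<x1)&(P[...,1]>y0)&(P[...,1]<y1)&(P[...,2]>z0)&(P[...,2]<z1)]
a=m(.5,.59,-.03,.04,.10,.115); print("cap",np.percentile(a,[1,50,99],axis=0))
a=m(.5,.59,-.1,-.04,.09,.115); print("bulb",np.percentile(a,[1,50,99],axis=0))
a=m(.555,.65,-.11,.06,.042,.06); print("block top",cv2.minAreaRect(a[:,:2].astype(np.float32)),a[:,2].mean())
E
```

```text
(array([ 0.4987, -0.0296,  0.2983]), np.float64(1.488520135791564))Traceback (most recent call last):
  File "<stdin>", line 7, in <module>
cv2.error: OpenCV(4.12.0) /io/opencv/modules/calib3d/src/ptsetreg.cpp:1108: error: (-215:Assertion failed) count >= 0 && to.checkVector(2) == count in function 'estimateAffinePartial2D'
```

```bash
python3 - <<'E'
from h import *
np.set_printoptions(precision=4,suppress=True)
s=ctrl.snapshot("wrist"); P=cloud(s); print(now()[:2])
px=lambda a:np.array(a,float)/5+[245,95]-.4
c=np.ascontiguousarray(np.r_[world(s,px([[57,20],[57,537]]),.012),world(s,px([[668,20],[618,545]]),.022)][:,:2])
mod=np.array([[-.0725,.075],[-.0725,-.075],[.092,.075],[.092,-.075]])
A=cv2.estimateAffinePartial2D(mod[:,None],c[:,None],ransacReprojThreshold=1)[0]; sc=np.hypot(A[0,0],A[1,0]); t=np.arctan2(A[1,0],A[0,0])
Rm=R.from_euler('z',t).as_matrix()[:2,:2]; o=c.mean(0)-Rm@mod.mean(0)
print("corners",c,"scale",sc,"yaw",np.degrees(t),"origin",o)
print("can",o+Rm@[-.034,.027],"bot",o+Rm@[-.034,-.027],"block",o+Rm@[.02,0])
print("cap,bulb px",world(s,px([[237,232],[222,460]]),.106))
print("rings",world(s,px([[190,185],[188,377]]),.004))
m=lambda x0,x1,y0,y1,z0,z1:P[(P[...,0]>x0)&(P[...,0]<x1)&(P[...,1]>y0)&(P[...,1]<y1)&(P[...,2]>z0)&(P[...,2]<z1)]
a=m(.5,.59,-.03,.04,.10,.115); print("cap",np.percentile(a,[1,50,99],axis=0))
a=m(.5,.59,-.1,-.04,.09,.115); print("bulb",np.percentile(a,[1,50,99],axis=0))
a=m(.555,.65,-.11,.06,.042,.06); print("block top",cv2.minAreaRect(a[:,:2].astype(np.float32)),a[:,2].mean())
E
```

```text
(array([ 0.4988, -0.0294,  0.2984]), np.float64(1.4888296454007883))
corners [[ 0.5088  0.0472]
 [ 0.497  -0.1003]
 [ 0.6717  0.0346]
 [ 0.6612 -0.1132]] scale 0.9928294834645115 yaw -4.3952306544719 origin [ 0.575  -0.0322]
can [ 0.5431 -0.0026] bot [ 0.539  -0.0565] block [ 0.5949 -0.0337]
cap,bulb px [[ 0.5432 -0.002   0.106 ]
 [ 0.5374 -0.0534  0.106 ]]
rings [[ 0.543  -0.0009  0.004 ]
 [ 0.5393 -0.0567  0.004 ]]
cap [[ 0.5282 -0.0185  0.1032]
 [ 0.5427 -0.0025  0.1063]
 [ 0.5577  0.0127  0.1082]]
bulb [[ 0.5333 -0.0615  0.092 ]
 [ 0.5389 -0.0542  0.1015]
 [ 0.545  -0.0497  0.106 ]]
block top ((0.5960010886192322, -0.029417667537927628), (0.08032446354627609, 0.04623040556907654), 84.96092224121094) 0.04759305319988154
```

```bash
python3 - <<'E'
from h import *
p,y,s=now(); plan(p,y,[((.543,-.0025,.14),1.494),((.543,-.0025,.088),1.494),((.543,-.0025,.228),1.494),((.551,-.276,.228),1.494),((.551,-.276,.0895),1.494)],.18)
E
```

```text
xyz [3.04, 4.19, 15.84] rz -0.3 ->  [ 0.543  -0.0025  0.14  ] 1.494
xyz [0.0, -0.0, 5.2] rz 0.0 ->  [ 0.543  -0.0025  0.088 ] 1.494
xyz [0.0, -0.0, -14.0] rz 0.0 ->  [ 0.543  -0.0025  0.228 ] 1.494
xyz [-13.6, 1.45, -0.0] rz 0.0 ->  [ 0.547  -0.1393  0.228 ] 1.494
xyz [-13.6, 1.44, -0.0] rz 0.0 ->  [ 0.551 -0.276  0.228] 1.494
xyz [-0.0, 0.0, 13.85] rz 0.0 ->  [ 0.551  -0.276   0.0895] 1.494
```

Call:
jog_arm --commands '[{"xyz": [1.5,2,4],"rotation": [0,0,-0.3],"jaw": 6},{"xyz": [3,4.2,8],"rotation": [0,0,-0.3],"jaw": 6},{"xyz": [3,4.2,12],"rotation": [0,0,-0.3],"jaw": 6},{"xyz": [3,4.2,15],"rotation": [0,0,-0.3],"jaw": 6},{"xyz": [3,4.2,15.8],"rotation": [0,0,-0.3],"jaw": 6}]'

```text
clock: 3.83
position: [0.5399, -0.0014, 0.1334]
tool_rot: [-3.133, -0.001, 1.495]
ft_force: [-1.0, 0.5, -1.6]
gripper_width: 0.0601
grip_force: 0.0
```

Call:
jog_arm --commands '[{"xyz": [0,0,0],"rotation": [0,0,0],"jaw": 6},{"xyz": [0,0,0],"rotation": [0,0,0],"jaw": 6},{"xyz": [0,0,0],"rotation": [0,0,0],"jaw": 6}]'

```text
clock: 4.08
position: [0.5447, -0.0028, 0.1435]
tool_rot: [3.137, 0.001, 1.495]
ft_force: [0.5, 0.8, 0.4]
gripper_width: 0.0599
grip_force: 0.0
```

```bash
python3 - <<'E'
from h import *
p,y,s=now(); print(p,y,s["tool_rot"])
plan(p,y,[((.543,-.0025,.088),1.494)],.18)
s=ctrl.snapshot("wrist"); save(s,"w2.png",k=1.5)
E
```

```text
[ 0.54469101 -0.00283177  0.1435459 ] 1.4950417818006692 [3.13745281e+00 8.01001644e-04 1.49504178e+00]
xyz [0.02, -0.17, 5.55] rz 0.1 ->  [ 0.543  -0.0025  0.088 ] 1.494
```

View pics/w2.png

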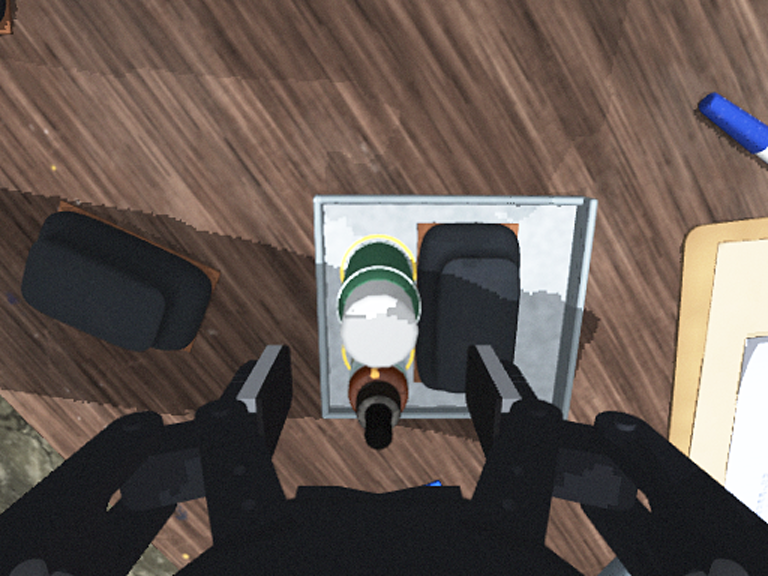

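The wrist picture shows the cap at (253,222) midway between the fingers (187 and 319), with the block and bottle beside it. I descend and grip.

Call:
jog_arm --commands '[{"xyz": [0,0,1.5],"rotation": [0,0,0],"jaw": 6},{"xyz": [0,0,3],"rotation": [0,0,0],"jaw": 6},{"xyz": [0,0,4.3],"rotation": [0,0,0],"jaw": 6},{"xyz": [0,0,5.2],"rotation": [0,0,0],"jaw": 6},{"xyz": [0,0,5.2],"rotation": [0,0,0],"jaw": 6}]'

```text
clock: 4.55
position: [0.5426, -0.002, 0.0871]
tool_rot: [-3.14, -0.0, 1.496]
ft_force: [-0.5, 0.9, -0.4]
gripper_width: 0.0597
grip_force: 0.0
```

Call:
jog_arm --commands '[{"xyz": [0,0,0],"rotation": [0,0,0],"jaw": 6},{"xyz": [0,0,0],"rotation": [0,0,0],"jaw": 5},{"xyz": [0,0,0],"rotation": [0,0,0],"jaw": 4},{"xyz": [0,0,0],"rotation": [0,0,0],"jaw": 3.5},{"xyz": [0,0,0],"rotation": [0,0,0],"jaw": 3.2}]' --force 30

```text
clock: 4.97
position: [0.544, -0.0023, 0.0892]
tool_rot: [3.14, 0.0, 1.496]
ft_force: [-0.2, 0.3, 4.3]
gripper_width: 0.0323
grip_force: 17.6
```

Call:
jog_arm --commands '[{"xyz": [0,0,0],"rotation": [0,0,0],"jaw": 2.8},{"xyz": [0,0,0],"rotation": [0,0,0],"jaw": 2.8},{"xyz": [0,0,0],"rotation": [0,0,0],"jaw": 2.8},{"xyz": [0,0,0],"rotation": [0,0,0],"jaw": 2.8}]' --force 30

```text
clock: 5.3
position: [0.544, -0.0023, 0.0892]
tool_rot: [3.14, 0.0, 1.496]
ft_force: [0.8, 0.2, 6.0]
gripper_width: 0.0322
grip_force: 28.8
```

Call:
jog_arm --commands '[{"xyz": [0,0,-2],"rotation": [0,0,0],"jaw": 2.8},{"xyz": [0,0,-5],"rotation": [0,0,0],"jaw": 2.8},{"xyz": [0,0,-8.5],"rotation": [0,0,0],"jaw": 2.8},{"xyz": [0,0,-12],"rotation": [0,0,0],"jaw": 2.8},{"xyz": [0,0,-14],"rotation": [0,0,0],"jaw": 2.8}]'

```text
clock: 5.72
position: [0.5438, -0.0022, 0.2319]
tool_rot: [3.139, 0.001, 1.496]
ft_force: [1.0, -0.6, -1.0]
gripper_width: 0.032
grip_force: 29.7
```

Call:
jog_arm --commands '[{"xyz": [-1.5,0.2,0],"rotation": [0,0,0],"jaw": 2.8},{"xyz": [-4,0.4,0],"rotation": [0,0,0],"jaw": 2.8},{"xyz": [-7,0.7,0],"rotation": [0,0,0],"jaw": 2.8},{"xyz": [-10.3,1.1,0],"rotation": [0,0,0],"jaw": 2.8},{"xyz": [-13.6,1.4,0],"rotation": [0,0,0],"jaw": 2.8}]'

```text
clock: 6.13
position: [0.5467, -0.1398, 0.2279]
tool_rot: [-3.141, -0.0, 1.497]
ft_force: [0.9, -0.3, -1.2]
gripper_width: 0.0319
grip_force: 29.7
```

Call:
jog_arm --commands '[{"xyz": [-3.3,0.4,0],"rotation": [0,0,0],"jaw": 2.8},{"xyz": [-6.6,0.7,0],"rotation": [0,0,0],"jaw": 2.8},{"xyz": [-9.8,1.1,0],"rotation": [0,0,0],"jaw": 2.8},{"xyz": [-12.3,1.3,0],"rotation": [0,0,0],"jaw": 2.8},{"xyz": [-13.6,1.4,0],"rotation": [0,0,0],"jaw": 2.8}]'

```text
clock: 6.55
position: [0.5501, -0.2782, 0.2274]
tool_rot: [-3.14, 0.0, 1.493]
ft_force: [-0.1, -0.1, -2.5]
gripper_width: 0.0322
grip_force: 29.7
```

Call:
jog_arm --commands '[{"xyz": [0,0,0],"rotation": [0,0,0],"jaw": 2.8},{"xyz": [0,0,3],"rotation": [0,0,0],"jaw": 2.8},{"xyz": [0,0,6],"rotation": [0,0,0],"jaw": 2.8},{"xyz": [0,0,8.5],"rotation": [0,0,0],"jaw": 2.8},{"xyz": [0,0,10],"rotation": [0,0,0],"jaw": 2.8}]'

```text
clock: 6.97
position: [0.5497, -0.273, 0.1248]
tool_rot: [-3.138, -0.003, 1.497]
ft_force: [0.0, 0.1, -1.4]
gripper_width: 0.0323
grip_force: 29.6
```

Call:
jog_arm --commands '[{"xyz": [0,0,0],"rotation": [0,0,0],"jaw": 2.8},{"xyz": [0,0,0],"rotation": [0,0,0],"jaw": 2.8},{"xyz": [0,0,0],"rotation": [0,0,0],"jaw": 2.8}]'

```text
clock: 7.22
position: [0.5514, -0.2751, 0.1299]
tool_rot: [3.14, 0.001, 1.496]
ft_force: [0.3, -0.1, -0.7]
gripper_width: 0.032
grip_force: 29.7
```

```bash
python3 - <<'E'
from h import *
p,y,s=now(); print(p,y,s["tool_rot"],s["ft_force"],s["gripper_width"])
s=ctrl.snapshot("scene"); save(s,"s2.png",(170,80,400,260),3)
E
```

```text
[ 0.55142007 -0.27513693  0.12988619] 1.4963491454115203 [3.14022021e+00 8.81537960e-04 1.49634915e+00] [ 0.29186027 -0.07911483 -0.67981057] 0.03204840530023228
```

View pics/s2.png

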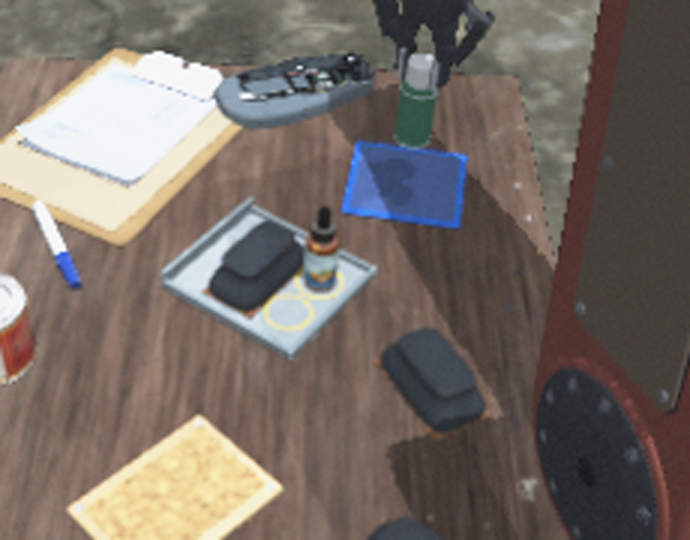

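The picture shows the can held upright at about (308,115), above the mat at (305,140), with the bottle still standing at (277,164). I lower it.

Call:
jog_arm --commands '[{"xyz": [0,0,1.2],"rotation": [0,0,0],"jaw": 2.8},{"xyz": [0,0,2.4],"rotation": [0,0,0],"jaw": 2.8},{"xyz": [0,0,3.3],"rotation": [0,0,0],"jaw": 2.8},{"xyz": [0,0,3.7],"rotation": [0,0,0],"jaw": 2.8},{"xyz": [0,0,3.8],"rotation": [0,0,0],"jaw": 2.8}]'

```text
clock: 7.68
position: [0.5505, -0.2752, 0.0893]
tool_rot: [-3.141, -0.001, 1.496]
ft_force: [-0.2, 0.3, -0.9]
gripper_width: 0.032
grip_force: 29.8
```

Call:
jog_arm --commands '[{"xyz": [0,0,0],"rotation": [0,0,0],"jaw": 2.8},{"xyz": [0,0,0],"rotation": [0,0,0],"jaw": 2.8},{"xyz": [0,0,0.1],"rotation": [0,0,0],"jaw": 2.8}]'

```text
clock: 7.93
position: [0.5508, -0.2755, 0.0894]
tool_rot: [3.141, 0.0, 1.496]
ft_force: [0.5, -0.2, -0.8]
gripper_width: 0.032
grip_force: 29.8
```

Call:
jog_arm --commands '[{"xyz": [0,0,0.1],"rotation": [0,0,0],"jaw": 2.8},{"xyz": [0,0,0.1],"rotation": [0,0,0],"jaw": 2.8}]'

```text
clock: 8.1
position: [0.551, -0.2757, 0.0892]
tool_rot: [3.141, 0.001, 1.496]
ft_force: [-1.8, 1.5, 5.1]
gripper_width: 0.0323
grip_force: 30.4
```

Call:
jog_arm --commands '[{"xyz": [0,0,0.1],"rotation": [0,0,0],"jaw": 2.8},{"xyz": [0,0,0.1],"rotation": [0,0,0],"jaw": 2.8}]'

```text
clock: 8.27
position: [0.5512, -0.2758, 0.0891]
tool_rot: [3.14, 0.001, 1.496]
ft_force: [-3.3, 2.0, 10.4]
gripper_width: 0.032
grip_force: 31.4
```

Call:
jog_arm --commands '[{"xyz": [0,0,-0.1],"rotation": [0,0,0],"jaw": 3},{"xyz": [0,0,-0.1],"rotation": [0,0,0],"jaw": 4},{"xyz": [0,0,-0.1],"rotation": [0,0,0],"jaw": 5},{"xyz": [0,0,-0.1],"rotation": [0,0,0],"jaw": 5.5},{"xyz": [0,0,-0.1],"rotation": [0,0,0],"jaw": 5.5}]'

```text
clock: 8.68
position: [0.5507, -0.2754, 0.0881]
tool_rot: [-3.141, -0.0, 1.496]
ft_force: [-0.4, 0.3, 0.2]
gripper_width: 0.0552
grip_force: 0.0
```

Call:
jog_arm --commands '[{"xyz": [0,0,-1.5],"rotation": [0,0,0],"jaw": 5.5},{"xyz": [0,0,-4],"rotation": [0,0,0],"jaw": 5.5},{"xyz": [0,0,-7.5],"rotation": [0,0,0],"jaw": 5},{"xyz": [0,0,-10],"rotation": [0,0,0],"jaw": 5},{"xyz": [0,0,-11.3],"rotation": [0,0,0],"jaw": 5}]'

```text
clock: 9.1
position: [0.5517, -0.2762, 0.2051]
tool_rot: [3.138, 0.003, 1.496]
ft_force: [0.2, 0.3, 0.6]
gripper_width: 0.0498
grip_force: 0.0
```

```bash
python3 - <<'E'
from h import *
p,y,s=now(); print(p,y)
plan(p,y,[((.539,-.0563,.14),1.494)],.18)
E
```

```text
[ 0.55171046 -0.27616424  0.20513388] 1.4956747978972706
xyz [10.91, -1.46, 3.26] rz 0.0 ->  [ 0.5454 -0.1662  0.1726] 1.4948
xyz [10.92, -1.46, 3.25] rz 0.1 ->  [ 0.539  -0.0563  0.14  ] 1.494
```

Call:
jog_arm --commands '[{"xyz": [2.5,-0.3,0],"rotation": [0,0,0],"jaw": 5},{"xyz": [6,-0.7,0],"rotation": [0,0,0],"jaw": 5},{"xyz": [9.5,-1.1,0],"rotation": [0,0,0],"jaw": 5},{"xyz": [13,-1.6,1],"rotation": [0,0,0],"jaw": 5},{"xyz": [16,-2.1,2.5],"rotation": [0,0,0],"jaw": 5}]'

```text
clock: 9.52
position: [0.5421, -0.1127, 0.1767]
tool_rot: [3.14, 0.0, 1.496]
ft_force: [1.1, 0.3, 0.8]
gripper_width: 0.05
grip_force: 0.0
```

Call:
jog_arm --commands '[{"xyz": [2.5,-0.4,1.5],"rotation": [0,0,0],"jaw": 5},{"xyz": [4.5,-0.7,2.8],"rotation": [0,0,0],"jaw": 4.5},{"xyz": [5.8,-0.8,3.7],"rotation": [0,0,0],"jaw": 4},{"xyz": [5.8,-0.8,4],"rotation": [0,0,0],"jaw": 4},{"xyz": [5.8,-0.8,4],"rotation": [0,0,0],"jaw": 4}]'

```text
clock: 9.93
position: [0.5378, -0.0556, 0.1352]
tool_rot: [-3.14, 0.0, 1.497]
ft_force: [0.2, -0.4, 0.2]
gripper_width: 0.0401
grip_force: 0.0
```

Call:
jog_arm --commands '[{"xyz": [0,0,0],"rotation": [0,0,0],"jaw": 4},{"xyz": [0,0,0],"rotation": [0,0,0],"jaw": 4}]'

```text
clock: 10.1
position: [0.5388, -0.0571, 0.137]
tool_rot: [3.141, 0.001, 1.494]
ft_force: [-0.1, -0.7, 0.4]
gripper_width: 0.0397
grip_force: 0.0
```

```bash
python3 - <<'E'
from h import *
p,y,s=now(); print(p,y)
plan(p,y,[((.539,-.0563,.092),1.494)],.18)
s=ctrl.snapshot("wrist"); save(s,"w3.png",k=1.5)
np.set_printoptions(precision=4,suppress=True)
for n in ["dropper_mid","spray_can_mid"]:
  for c in ["top"]:
    s=ctrl.snapshot(c); P=cloud(s)
    for d in ctrl.silhouettes(c,n)[:1]:
        q=P[d["region"]]; print(n,d["score"],d["at"],np.nanmedian(q,0))
E
```

```text
[ 0.53875828 -0.05709275  0.1369665 ] 1.49444457935829
xyz [0.08, 0.02, 4.5] rz 0.0 ->  [ 0.539  -0.0563  0.092 ] 1.494
spray_can_mid 0.43 [356.9, 188.7] [ 0.5447 -0.2642  0.0897]
```

View pics/w3.png

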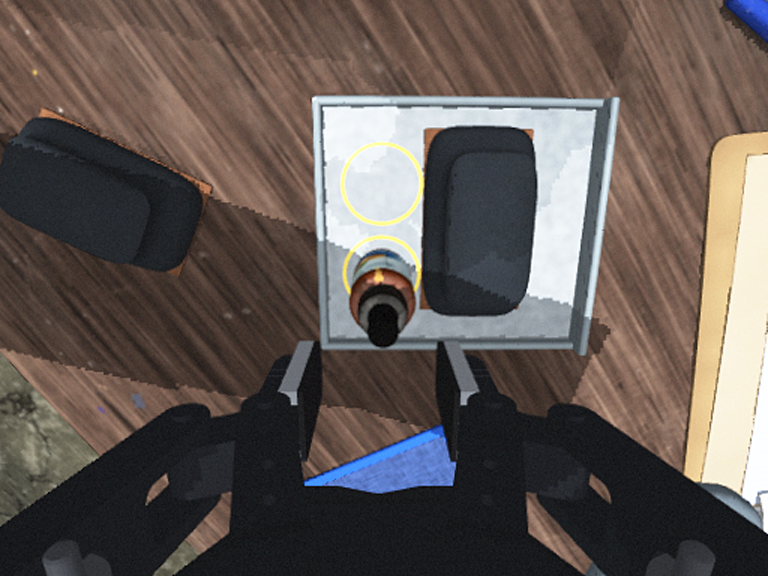

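The wrist picture shows the bulb's top at (255,218) between the fingers (207 and 298), the empty can ring at (255,122), and the bottle ring at (255,181). I descend and grip.

Call:
jog_arm --commands '[{"xyz": [0,0,1.3],"rotation": [0,0,0],"jaw": 4},{"xyz": [0,0,2.8],"rotation": [0,0,0],"jaw": 4},{"xyz": [0,0,4],"rotation": [0,0,0],"jaw": 4},{"xyz": [0,0,4.5],"rotation": [0,0,0],"jaw": 4},{"xyz": [0,0,4.5],"rotation": [0,0,0],"jaw": 4}]'

```text
clock: 10.77
position: [0.537, -0.0554, 0.0892]
tool_rot: [-3.139, -0.001, 1.496]
ft_force: [-0.5, 0.3, -0.1]
gripper_width: 0.0401
grip_force: 0.0
```

Call:
jog_arm --commands '[{"xyz": [0,0,0],"rotation": [0,0,0],"jaw": 4},{"xyz": [0,0,0],"rotation": [0,0,0],"jaw": 3},{"xyz": [0,0,0],"rotation": [0,0,0],"jaw": 2.2},{"xyz": [0,0,0],"rotation": [0,0,0],"jaw": 1.6},{"xyz": [0,0,0],"rotation": [0,0,0],"jaw": 1.2}]' --force 30

```text
clock: 11.18
position: [0.5393, -0.0562, 0.0927]
tool_rot: [3.139, 0.001, 1.496]
ft_force: [1.6, -0.5, 7.0]
gripper_width: 0.0123
grip_force: 10.4
```

Call:
jog_arm --commands '[{"xyz": [0,0,0],"rotation": [0,0,0],"jaw": 0.9},{"xyz": [0,0,0],"rotation": [0,0,0],"jaw": 0.9},{"xyz": [0,0,0],"rotation": [0,0,0],"jaw": 0.9},{"xyz": [0,0,0],"rotation": [0,0,0],"jaw": 0.9}]'

```text
clock: 11.52
position: [0.5394, -0.0563, 0.0928]
tool_rot: [3.139, 0.001, 1.496]
ft_force: [2.1, 0.6, 6.4]
gripper_width: 0.0114
grip_force: 30.2
```

```bash
python3 - <<'E'
from h import *
p,y,s=now(); print(p,y,s["ft_force"],s["gripper_width"],s["grip_force"])
plan(p,y,[(p+[0,0,.12],y),((.529,-.216,p[2]+.12),y),((.529,-.216,p[2]+.015),y)],.18)
E
```

```text
[ 0.53941907 -0.05626011  0.09276699] 1.4957229569340047 [2.05617548 0.55912399 6.39259566] 0.011417909365064339 30.190051340614446
xyz [0.0, 0.0, -12.0] rz -0.0 ->  [ 0.5394 -0.0563  0.2128] 1.4957
xyz [-16.01, 0.16, 0.0] rz -0.0 ->  [ 0.529  -0.216   0.2128] 1.4957
xyz [0.0, -0.0, 10.5] rz -0.0 ->  [ 0.529  -0.216   0.1078] 1.4957
```

Call:
jog_arm --commands '[{"xyz": [0,0,-1.5],"rotation": [0,0,0],"jaw": 0.9},{"xyz": [0,0,-4],"rotation": [0,0,0],"jaw": 0.9},{"xyz": [0,0,-7.5],"rotation": [0,0,0],"jaw": 0.9},{"xyz": [0,0,-10.5],"rotation": [0,0,0],"jaw": 0.9},{"xyz": [0,0,-12],"rotation": [0,0,0],"jaw": 0.9}]'

```text
clock: 11.93
position: [0.5392, -0.0562, 0.2155]
tool_rot: [3.137, 0.001, 1.496]
ft_force: [1.0, -0.4, 0.0]
gripper_width: 0.0116
grip_force: 29.5
```

Call:
jog_arm --commands '[{"xyz": [-2.5,0,0],"rotation": [0,0,0],"jaw": 0.9},{"xyz": [-6,0,0],"rotation": [0,0,0],"jaw": 0.9},{"xyz": [-10,0.1,0],"rotation": [0,0,0],"jaw": 0.9},{"xyz": [-13.5,0.2,0],"rotation": [0,0,0],"jaw": 0.9},{"xyz": [-16,0.2,0],"rotation": [0,0,0],"jaw": 0.9}]'

```text
clock: 12.35
position: [0.5277, -0.2183, 0.2112]
tool_rot: [-3.142, 0.001, 1.494]
ft_force: [0.2, -0.3, -1.0]
gripper_width: 0.0114
grip_force: 29.5
```

Call:
jog_arm --commands '[{"xyz": [0,0,0],"rotation": [0,0,0],"jaw": 0.9},{"xyz": [0,0,3],"rotation": [0,0,0],"jaw": 0.9},{"xyz": [0,0,6.5],"rotation": [0,0,0],"jaw": 0.9},{"xyz": [0,0,9],"rotation": [0,0,0],"jaw": 0.9},{"xyz": [0,0,10.5],"rotation": [0,0,0],"jaw": 0.9}]'

```text
clock: 12.77
position: [0.5267, -0.2141, 0.1028]
tool_rot: [-3.138, -0.002, 1.496]
ft_force: [-0.3, 1.2, -0.5]
gripper_width: 0.0114
grip_force: 29.4
```

Call:
jog_arm --commands '[{"xyz": [0,0,0],"rotation": [0,0,0],"jaw": 0.9},{"xyz": [0,0,0.4],"rotation": [0,0,0],"jaw": 0.9},{"xyz": [0,0,0.8],"rotation": [0,0,0],"jaw": 0.9},{"xyz": [0,0,1.2],"rotation": [0,0,0],"jaw": 0.9},{"xyz": [0,0,1.3],"rotation": [0,0,0],"jaw": 0.9}]'

```text
clock: 13.18
position: [0.5286, -0.2157, 0.0938]
tool_rot: [3.141, 0.001, 1.496]
ft_force: [0.1, -0.7, -0.8]
gripper_width: 0.0112
grip_force: 29.5
```

Call:
jog_arm --commands '[{"xyz": [0,0,0],"rotation": [0,0,0],"jaw": 0.9},{"xyz": [0,0,0],"rotation": [0,0,0],"jaw": 0.9},{"xyz": [0,0,0.1],"rotation": [0,0,0],"jaw": 0.9}]'

```text
clock: 13.43
position: [0.5285, -0.2158, 0.093]
tool_rot: [3.141, 0.001, 1.496]
ft_force: [-1.4, -0.2, -0.2]
gripper_width: 0.0114
grip_force: 29.5
```

Call:
jog_arm --commands '[{"xyz": [0,0,0.1],"rotation": [0,0,0],"jaw": 0.9},{"xyz": [0,0,0.1],"rotation": [0,0,0],"jaw": 0.9}]'

```text
clock: 13.6
position: [0.529, -0.216, 0.0927]
tool_rot: [3.14, 0.001, 1.496]
ft_force: [-0.4, 0.7, 6.5]
gripper_width: 0.0118
grip_force: 30.2
```

Call:
jog_arm --commands '[{"xyz": [0,0,0.1],"rotation": [0,0,0],"jaw": 0.9},{"xyz": [0,0,0.1],"rotation": [0,0,0],"jaw": 0.9}]'

```text
clock: 13.77
position: [0.5293, -0.2162, 0.0926]
tool_rot: [3.139, 0.002, 1.496]
ft_force: [-2.4, 2.0, 11.5]
gripper_width: 0.0115
grip_force: 30.9
```

Call:
jog_arm --commands '[{"xyz": [0,0,-0.1],"rotation": [0,0,0],"jaw": 1.2},{"xyz": [0,0,-0.1],"rotation": [0,0,0],"jaw": 2},{"xyz": [0,0,-0.1],"rotation": [0,0,0],"jaw": 3},{"xyz": [0,0,-0.1],"rotation": [0,0,0],"jaw": 4},{"xyz": [0,0,-0.1],"rotation": [0,0,0],"jaw": 4}]'

```text
clock: 14.18
position: [0.528, -0.2155, 0.091]
tool_rot: [-3.141, -0.0, 1.496]
ft_force: [-0.8, -0.2, -0.3]
gripper_width: 0.0399
grip_force: 0.0
```

Call:
jog_arm --commands '[{"xyz": [0,0,-1.5],"rotation": [0,0,0],"jaw": 4},{"xyz": [0,0,-4],"rotation": [0,0,0],"jaw": 4},{"xyz": [0,0,-7],"rotation": [0,0,0],"jaw": 4},{"xyz": [0,0,-10],"rotation": [0,0,0],"jaw": 5},{"xyz": [0,0,-13],"rotation": [0,0,0],"jaw": 6}]'

```text
clock: 14.6
position: [0.5278, -0.2153, 0.2222]
tool_rot: [-3.141, -0.0, 1.496]
ft_force: [0.2, -0.7, -0.4]
gripper_width: 0.0593
grip_force: 0.0
```

Call:
jog_arm --commands '[{"xyz": [3,0.5,-0.5],"rotation": [0,0,0],"jaw": 8.5},{"xyz": [6,1,-0.5],"rotation": [0,0,0],"jaw": 8.5},{"xyz": [9,1.5,-0.5],"rotation": [0,0,0],"jaw": 8.5},{"xyz": [11,2.5,-0.5],"rotation": [0,0,0],"jaw": 8.5},{"xyz": [12,3,-0.5],"rotation": [0,0,0],"jaw": 8.5}]'

```text
clock: 15.02
position: [0.5677, -0.0957, 0.2261]
tool_rot: [3.142, -0.0, 1.498]
ft_force: [-0.1, -0.7, 0.2]
gripper_width: 0.0849
grip_force: 0.0
```

Call:
jog_arm --commands '[{"xyz": [0,0,0],"rotation": [0,0,0],"jaw": 8.5},{"xyz": [0,0,0],"rotation": [0,0,0],"jaw": 8.5},{"xyz": [0,0,0],"rotation": [0,0,0],"jaw": 8.5},{"xyz": [0,0,0],"rotation": [0,0,0],"jaw": 8.5}]'

```text
clock: 15.35
position: [0.5668, -0.0992, 0.2261]
tool_rot: [-3.141, 0.0, 1.494]
ft_force: [-0.1, -0.0, 0.1]
gripper_width: 0.0851
grip_force: 0.0
```

```bash
python3 - <<'E'
from h import *
np.set_printoptions(precision=4,suppress=True)
print(now()[:2]); s=ctrl.snapshot("wrist"); print(now()[:2]); save(s,"w4.png",k=1.5); P=cloud(s); np.savez("w4.npz",**s)
m=lambda x0,x1,y0,y1,z0,z1:P[(P[...,0]>x0)&(P[...,0]<x1)&(P[...,1]>y0)&(P[...,1]<y1)&(P[...,2]>z0)&(P[...,2]<z1)]
for lo,hi in [(.042,.06),(.03,.042),(.009,.06)]:
    a=m(.557,.635,-.11,.06,lo,hi); print("block",lo,cv2.minAreaRect(a[:,:2].astype(np.float32)),np.median(a,0))
hsv=cv2.cvtColor(s["color"],cv2.COLOR_RGB2HSV); ye=cv2.inRange(hsv,(24,110,120),(34,255,255))
n,lab,stt,cen=cv2.connectedComponentsWithStats(ye)
for i in range(1,n):
    if stt[i,4]>40:
        (c,ax,an)=cv2.fitEllipse(np.argwhere(lab==i)[:,::-1].astype(np.float32)); w=world(s,[c],.0042); print("yellow",c,ax,w)
s=ctrl.snapshot("scene"); save(s,"s3.png",(230,80,370,200),4)
E
```

```text
(array([ 0.5668, -0.0992,  0.2261]), np.float64(1.4944101418509672))
(array([ 0.5668, -0.0992,  0.2262]), np.float64(1.494329421572409))
block 0.042 ((0.5968543887138367, -0.029722779989242554), (0.08055431395769119, 0.04460316151380539), 85.66661834716797) [ 0.5963 -0.028   0.0478]
block 0.03 ((0.5960909128189087, -0.02987542375922203), (0.0901254341006279, 0.04912256449460983), 85.60733032226562) [ 0.5778 -0.0267  0.0319]
block 0.009 ((0.5956342220306396, -0.03329918533563614), (0.15290263295173645, 0.077742800116539), 89.61207580566406) [ 0.5947 -0.0253  0.0461]
yellow (226.5443572998047, 81.16938018798828) (41.07807540893555, 43.72004318237305) [[ 0.5436 -0.0017  0.0042]]
yellow (224.80967712402344, 139.87734985351562) (46.493473052978516, 59.790122985839844) [[ 0.5349 -0.0677  0.0042]]
yellow (227.43336486816406, 129.44834899902344) (39.14000701904297, 40.45412063598633) [[ 0.5393 -0.0557  0.0042]]
```

View pics/w4.png

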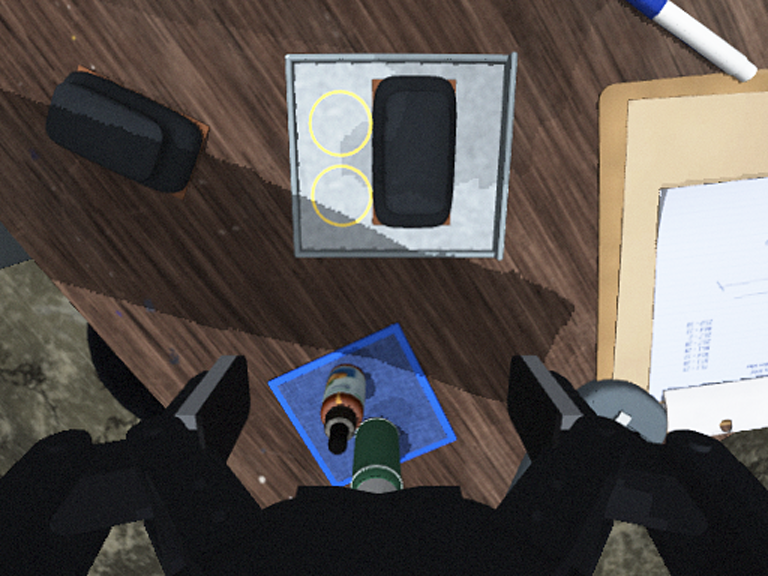

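View pics/s3.png

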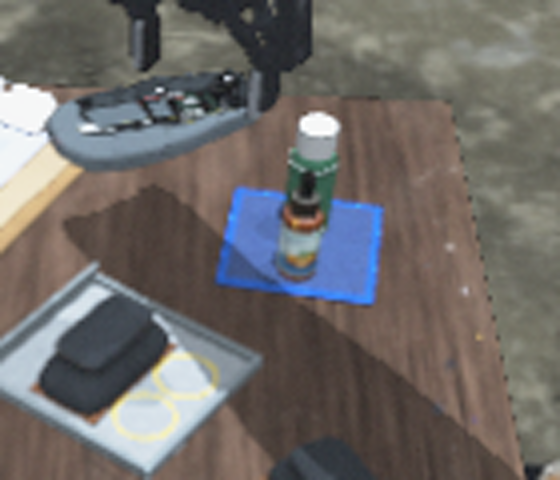

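The wrist picture shows both rings free, at (227,81) and (227,129), and the block at (277,101). Both pictures show can and bottle upright on the mat. Now the block.

```bash
python3 - <<'E'
from h import *
p,y,s=now(); plan(p,y,[((.596,-.030,.08),1.494),((.596,-.030,.018),1.494)],.18)
E
```

```text
xyz [7.11, 2.38, 14.63] rz 0.0 ->  [ 0.596 -0.03   0.08 ] 1.494
xyz [0.0, -0.0, 6.2] rz 0.0 ->  [ 0.596 -0.03   0.018] 1.494
```

Call:
jog_arm --commands '[{"xyz": [2.5,0.8,1],"rotation": [0,0,0],"jaw": 8.5},{"xyz": [5.5,1.8,3.5],"rotation": [0,0,0],"jaw": 8.5},{"xyz": [7.1,2.4,6.5],"rotation": [0,0,0],"jaw": 8.5},{"xyz": [7.1,2.4,9.5],"rotation": [0,0,0],"jaw": 8.5},{"xyz": [7.1,2.4,11.6],"rotation": [0,0,0],"jaw": 8.5}]'

```text
clock: 15.87
position: [0.5956, -0.0284, 0.1074]
tool_rot: [-3.139, -0.0, 1.497]
ft_force: [-1.2, -0.5, -0.2]
gripper_width: 0.085
grip_force: 0.0
```

Call:
jog_arm --commands '[{"xyz": [0,0,1.5],"rotation": [0,0,0],"jaw": 8.5},{"xyz": [0,0,3],"rotation": [0,0,0],"jaw": 8.5},{"xyz": [0,0,3],"rotation": [0,0,0],"jaw": 8.5},{"xyz": [0,0,3],"rotation": [0,0,0],"jaw": 8.5}]'

```text
clock: 16.2
position: [0.5958, -0.0295, 0.0799]
tool_rot: [-3.14, -0.0, 1.495]
ft_force: [-0.4, -1.1, 0.0]
gripper_width: 0.0849
grip_force: 0.0
```

Call:
jog_arm --commands '[{"xyz": [0,0,1.2],"rotation": [0,0,0],"jaw": 8.5},{"xyz": [0,0,2.7],"rotation": [0,0,0],"jaw": 8.5},{"xyz": [0,0,4.2],"rotation": [0,0,0],"jaw": 8.5},{"xyz": [0,0,5.2],"rotation": [0,0,0],"jaw": 8.5},{"xyz": [0,0,5.7],"rotation": [0,0,0],"jaw": 8.5}]'

```text
clock: 16.62
position: [0.5959, -0.0292, 0.0221]
tool_rot: [-3.141, -0.0, 1.495]
ft_force: [-0.4, -0.1, 0.1]
gripper_width: 0.085
grip_force: 0.0
```

Call:
jog_arm --commands '[{"xyz": [0,0,0],"rotation": [0,0,0],"jaw": 8.5},{"xyz": [0,0,0],"rotation": [0,0,0],"jaw": 8.5},{"xyz": [0,0,0],"rotation": [0,0,0],"jaw": 8.5}]'

```text
clock: 16.87
position: [0.5971, -0.0293, 0.0243]
tool_rot: [3.14, 0.0, 1.496]
ft_force: [0.5, -0.1, -0.6]
gripper_width: 0.0851
grip_force: 0.0
```

Call:
jog_arm --commands '[{"xyz": [0,0,0.4],"rotation": [0,0,0],"jaw": 8.2},{"xyz": [0,0,0.7],"rotation": [0,0,0],"jaw": 7.6},{"xyz": [0,0,0.7],"rotation": [0,0,0],"jaw": 7},{"xyz": [0,0,0.7],"rotation": [0,0,0],"jaw": 6.5},{"xyz": [0,0,0.7],"rotation": [0,0,0],"jaw": 6}]' --force 50

```text
clock: 17.28
position: [0.5964, -0.0292, 0.0167]
tool_rot: [3.142, 0.0, 1.496]
ft_force: [-1.4, 0.4, 0.4]
gripper_width: 0.0603
grip_force: 20.5
```

Call:
jog_arm --commands '[{"xyz": [0,0,0],"rotation": [0,0,0],"jaw": 5.5},{"xyz": [0,0,0],"rotation": [0,0,0],"jaw": 5},{"xyz": [0,0,0],"rotation": [0,0,0],"jaw": 5},{"xyz": [0,0,0],"rotation": [0,0,0],"jaw": 5}]'

```text
clock: 17.62
position: [0.5967, -0.0292, 0.017]
tool_rot: [3.141, 0.0, 1.496]
ft_force: [-2.7, 1.8, 6.2]
gripper_width: 0.0589
grip_force: 53.7
```

Call:
jog_arm --commands '[{"xyz": [0,0,-0.8],"rotation": [0,0,0],"jaw": 5},{"xyz": [0,0,-2],"rotation": [0,0,0],"jaw": 5},{"xyz": [0,0,-4.5],"rotation": [0,0,0],"jaw": 5},{"xyz": [0,0,-7.5],"rotation": [0,0,0],"jaw": 5},{"xyz": [0,0,-10.5],"rotation": [0,0,0],"jaw": 5}]'

```text
clock: 18.03
position: [0.5959, -0.029, 0.1231]
tool_rot: [-3.141, 0.0, 1.496]
ft_force: [0.8, -0.7, -1.0]
gripper_width: 0.059
grip_force: 53.9
```

Call:
jog_arm --commands '[{"xyz": [2.5,-1.2,-3],"rotation": [0,0,0],"jaw": 5},{"xyz": [5.5,-3,-6],"rotation": [0,0,0],"jaw": 5},{"xyz": [8.5,-5.5,-8],"rotation": [0,0,0],"jaw": 5},{"xyz": [11,-8,-9],"rotation": [0,0,0],"jaw": 5},{"xyz": [12.5,-9,-9.5],"rotation": [0,0,0],"jaw": 5}]'

```text
clock: 18.45
position: [0.5145, 0.1048, 0.2203]
tool_rot: [3.138, -0.001, 1.497]
ft_force: [-0.2, 0.1, -1.3]
gripper_width: 0.0588
grip_force: 54.0
```

Call:
jog_arm --commands '[{"xyz": [0,0,0],"rotation": [0,0,0],"jaw": 5},{"xyz": [0,0,0],"rotation": [0,0,0],"jaw": 5},{"xyz": [0,0,0],"rotation": [0,0,0],"jaw": 5},{"xyz": [0,0,0],"rotation": [0,0,0],"jaw": 5}]'

```text
clock: 18.78
position: [0.5163, 0.1015, 0.216]
tool_rot: [-3.141, 0.0, 1.495]
ft_force: [1.0, 0.7, -0.6]
gripper_width: 0.0592
grip_force: 54.0
```

```bash
python3 - <<'E'
from h import *
np.set_printoptions(precision=4,suppress=True)
p,y,st=now(); print(p,y,st["gripper_width"],st["joint_pos"]); s=ctrl.snapshot("wrist"); save(s,"w5.png",k=1.5); P=cloud(s)
d=ctrl.silhouettes("wrist","sanding_board")
for e in d:
    c=e["region"].astype(np.uint8); r=cv2.minAreaRect(cv2.findNonZero(c)); print(e["score"],e["at"])
    h=cv2.convexHull(cv2.findNonZero(c)); print(world(s,cv2.approxPolyDP(h,5,True)[:,0],.01))
    print("centre of hull rect",cv2.minAreaRect(world(s,h[:,0],.01)[:,:2].astype(np.float32)))
q=P[(abs(P[...,0]-p[0])<.08)&(P[...,1]>p[1]+.04)&(P[...,1]<p[1]+.07)&(P[...,2]>p[2]-.06)&(P[...,2]<p[2]+.04)]
print("block +y end",len(q),q.max(0) if len(q) else 0)
E
```

```text
[0.5163 0.1015 0.216 ] 1.4947471760516136 0.059218301755679964 [-0.0546 -0.1249 -0.1779  1.5182 -0.0003  1.5923]
0.78 [231.0, 55.8]
[[0.5698 0.2721 0.01  ]
 [0.5399 0.156  0.01  ]
 [0.4355 0.1828 0.01  ]
 [0.4603 0.2809 0.01  ]]
centre of hull rect ((0.5018723607063293, 0.22682565450668335), (0.12111850082874298, 0.11011103540658951), 75.77594757080078)
block +y end 5324 [0.5501 0.1573 0.2454]
```

View pics/w5.png

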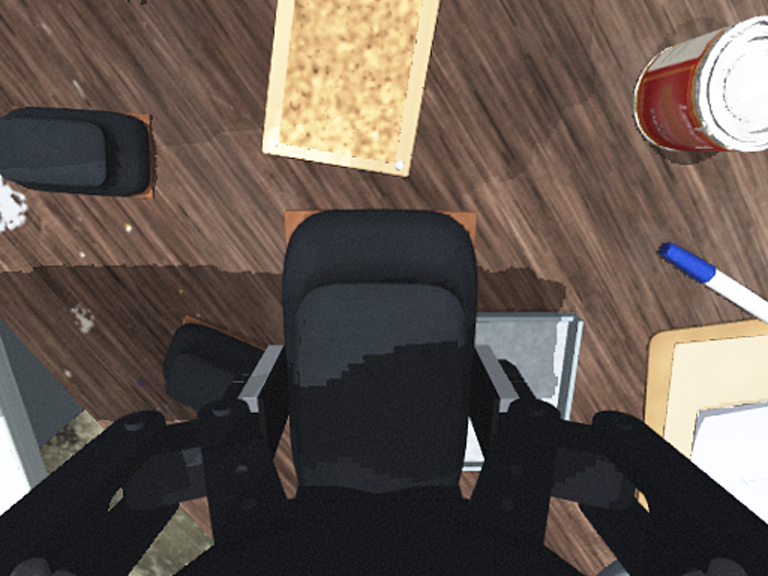

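The wrist picture shows the block held straight between the fingers, its sole's front edge from (191,141) to (317,141), and the board's near edge from (175,102) to (271,117).

```bash
python3 - <<'E'
from h import *
np.set_printoptions(precision=4,suppress=True)
p,y,st=now(); s=ctrl.snapshot("wrist")
w=world(s,np.array([[286,211],[476,211]])/1.5,p[2]-.013); print(w)
Rm=np.array([[np.cos(y),np.sin(y)],[np.sin(y),-np.cos(y)]]); d=(w[:,:2]-p[:2])@Rm; print("in tool x,y",d)
plan(p,y,[((.505,.2422,.10),1.3247),((.505,.2422,.03),1.3247)],.16)
E
```

```text
[[0.489  0.1566 0.2027]
 [0.5507 0.1518 0.2027]]
in tool x,y [[ 0.0529 -0.0313]
 [ 0.0529  0.0306]]
xyz [6.97, -1.09, 5.79] rz 4.9 ->  [0.5106 0.1718 0.1579] 1.4095
xyz [6.86, -1.69, 5.78] rz 4.8 ->  [0.505  0.2422 0.1   ] 1.3247
xyz [0.0, -0.0, 7.0] rz 0.0 ->  [0.505  0.2422 0.03  ] 1.3247
```

Call:
jog_arm --commands '[{"xyz": [1.5,-0.2,1],"rotation": [0,0,1],"jaw": 5},{"xyz": [3.2,-0.5,2.3],"rotation": [0,0,2],"jaw": 5},{"xyz": [5,-0.8,3.8],"rotation": [0,0,3.5],"jaw": 5},{"xyz": [6.3,-1,5],"rotation": [0,0,4.5],"jaw": 5},{"xyz": [7,-1.1,5.8],"rotation": [0,0,4.9],"jaw": 5}]'

```text
clock: 19.35
position: [0.5096, 0.1737, 0.1565]
tool_rot: [-3.139, 0.0, 1.41]
ft_force: [-0.2, -0.4, -1.0]
gripper_width: 0.0588
grip_force: 54.0
```

Call:
jog_arm --commands '[{"xyz": [1.5,-0.4,1.2],"rotation": [0,0,1],"jaw": 5},{"xyz": [3.5,-0.9,2.9],"rotation": [0,0,2.5],"jaw": 5},{"xyz": [5.5,-1.4,4.5],"rotation": [0,0,4],"jaw": 5},{"xyz": [6.6,-1.6,5.4],"rotation": [0,0,4.8],"jaw": 5},{"xyz": [7,-1.7,5.8],"rotation": [0,0,4.8],"jaw": 5}]'

```text
clock: 19.77
position: [0.5038, 0.2454, 0.0984]
tool_rot: [-3.139, 0.001, 1.327]
ft_force: [-0.2, -0.7, -1.9]
gripper_width: 0.0589
grip_force: 54.0
```

Call:
jog_arm --commands '[{"xyz": [0,0,0.5],"rotation": [0,0,0],"jaw": 5},{"xyz": [0,0,2],"rotation": [0,0,0],"jaw": 5},{"xyz": [0,0,4],"rotation": [0,0,0],"jaw": 5},{"xyz": [0,0,5.6],"rotation": [0,0,0],"jaw": 5},{"xyz": [0,0,6.2],"rotation": [0,0,0],"jaw": 5}]'

```text
clock: 20.18
position: [0.5041, 0.2433, 0.0364]
tool_rot: [-3.14, 0.001, 1.326]
ft_force: [-0.6, -0.4, -1.1]
gripper_width: 0.0592
grip_force: 54.0
```

Call:
jog_arm --commands '[{"xyz": [0,0,0],"rotation": [0,0,0],"jaw": 5},{"xyz": [0,0,0],"rotation": [0,0,0],"jaw": 5},{"xyz": [0,0,0],"rotation": [0,0,0],"jaw": 5},{"xyz": [0,0,0],"rotation": [0,0,0],"jaw": 5}]'

```text
clock: 20.52
position: [0.5057, 0.2447, 0.0397]
tool_rot: [3.14, -0.001, 1.326]
ft_force: [1.1, 0.9, -0.5]
gripper_width: 0.059
grip_force: 54.0
```

```bash
python3 - <<'E'
from h import *
p,y,st=now(); print(p,y,st["ft_force"],st["gripper_width"])
plan(p,y,[((.505,.2428,.025),1.3247)])
E
```

```text
[0.50574102 0.24467    0.03968606] 1.3262342009604655 [ 1.10229171  0.93837299 -0.50407882] 0.05900493166600307
xyz [-0.2, -0.03, 1.47] rz 0.1 ->  [0.505  0.2428 0.025 ] 1.3247
```

Call:
jog_arm --commands '[{"xyz": [-0.1,0,0.5],"rotation": [0,0,0],"jaw": 5},{"xyz": [-0.1,0,1],"rotation": [0,0,0],"jaw": 5},{"xyz": [-0.1,0,1.3],"rotation": [0,0,0],"jaw": 5},{"xyz": [-0.1,0,1.4],"rotation": [0,0,0],"jaw": 5},{"xyz": [-0.1,0,1.4],"rotation": [0,0,0],"jaw": 5}]'

```text
clock: 20.93
position: [0.504, 0.2437, 0.0236]
tool_rot: [-3.141, 0.001, 1.326]
ft_force: [0.1, -0.5, -0.4]
gripper_width: 0.0593
grip_force: 54.0
```

Call:
jog_arm --commands '[{"xyz": [0,0,0],"rotation": [0,0,0],"jaw": 5},{"xyz": [0,0,0.1],"rotation": [0,0,0],"jaw": 5},{"xyz": [0,0,0.1],"rotation": [0,0,0],"jaw": 5}]'

```text
clock: 21.18
position: [0.5045, 0.2437, 0.0232]
tool_rot: [3.141, 0.0, 1.326]
ft_force: [-0.1, 0.2, -1.4]
gripper_width: 0.059
grip_force: 54.0
```

Call:
jog_arm --commands '[{"xyz": [0,0,0.1],"rotation": [0,0,0],"jaw": 5},{"xyz": [0,0,0.1],"rotation": [0,0,0],"jaw": 5}]'

```text
clock: 21.35
position: [0.5047, 0.2438, 0.023]
tool_rot: [3.141, 0.0, 1.326]
ft_force: [-2.6, -0.9, 6.1]
gripper_width: 0.059
grip_force: 55.0
```

Call:
jog_arm --commands '[{"xyz": [0,0,0],"rotation": [0,0,0],"jaw": 6},{"xyz": [0,0,0],"rotation": [0,0,0],"jaw": 6.6},{"xyz": [0,0,0],"rotation": [0,0,0],"jaw": 7.4},{"xyz": [0,0,0],"rotation": [0,0,0],"jaw": 8.2},{"xyz": [0,0,0],"rotation": [0,0,0],"jaw": 8.5}]'

```text
clock: 21.77
position: [0.5045, 0.2437, 0.0222]
tool_rot: [3.142, 0.0, 1.326]
ft_force: [0.5, -0.7, -0.5]
gripper_width: 0.0852
grip_force: 0.0
```

Call:
jog_arm --commands '[{"xyz": [0,0,-1.5],"rotation": [0,0,0],"jaw": 8.5},{"xyz": [0,0,-5],"rotation": [0,0,0],"jaw": 8.5},{"xyz": [0,0,-9],"rotation": [0,0,0],"jaw": 8.5},{"xyz": [0,0,-13],"rotation": [0,0,0],"jaw": 8.5},{"xyz": [0,0,-17],"rotation": [0,0,0],"jaw": 8.5}]'

```text
clock: 22.18
position: [0.504, 0.2436, 0.194]
tool_rot: [-3.141, 0.0, 1.326]
ft_force: [0.8, 0.5, 0.8]
gripper_width: 0.0852
grip_force: 0.0
```

```bash
python3 - <<'E'
from h import *
p,y,st=now(); print(p,y)
plan(p,y,[((.52,.14,.23),1.40),((.529,-.2,.23),1.494)])
E
```

```text
[0.50404239 0.24362013 0.1939745 ] 1.3263884445676053
xyz [-9.67, 4.06, -3.6] rz -4.2 ->  [0.52 0.14 0.23] 1.4
xyz [-16.67, 3.34, -0.0] rz -2.7 ->  [ 0.5245 -0.03    0.23  ] 1.4468
xyz [-16.82, 2.54, -0.0] rz -2.7 ->  [ 0.529 -0.2    0.23 ] 1.494
```

Move back a little and look at the block on the board with the wrist camera.

Call:
jog_arm --commands '[{"xyz": [-2,0.8,-0.8],"rotation": [0,0,-1],"jaw": 8},{"xyz": [-5,2,-1.8],"rotation": [0,0,-2],"jaw": 8},{"xyz": [-8,3.2,-2.8],"rotation": [0,0,-3],"jaw": 7},{"xyz": [-9.3,3.8,-3.4],"rotation": [0,0,-4],"jaw": 6},{"xyz": [-9.7,4.1,-3.6],"rotation": [0,0,-4.2],"jaw": 6}]'

```text
clock: 22.6
position: [0.5216, 0.1375, 0.2295]
tool_rot: [3.14, 0.0, 1.398]
ft_force: [0.3, 0.6, 0.0]
gripper_width: 0.0603
grip_force: 0.0
```

Call:
jog_arm --commands '[{"xyz": [0,0,0],"rotation": [0,0,0],"jaw": 6},{"xyz": [0,0,0],"rotation": [0,0,0],"jaw": 6},{"xyz": [0,0,0],"rotation": [0,0,0],"jaw": 6},{"xyz": [0,0,0],"rotation": [0,0,0],"jaw": 6}]'

```text
clock: 22.93
position: [0.5203, 0.1407, 0.2276]
tool_rot: [-3.141, 0.0, 1.401]
ft_force: [0.0, 0.1, -0.4]
gripper_width: 0.0597
grip_force: 0.0
```

```bash
python3 - <<'E'
from h import *
np.set_printoptions(precision=4,suppress=True)
p,y,st=now(); print(p,y); s=ctrl.snapshot("wrist"); save(s,"w6.png",(130,0,330,150),4); P=cloud(s)
a=P[(P[...,0]>.44)&(P[...,0]<.58)&(P[...,1]>.16)&(P[...,1]<.33)&(P[...,2]>.047)&(P[...,2]<.065)]; print("block top",cv2.minAreaRect(a[:,:2].astype(np.float32)))
E
```

```text
[0.5203 0.1407 0.2276] 1.4008056342011734
block top ((0.5033064484596252, 0.2434326410293579), (0.0818152129650116, 0.04632611945271492), 75.61532592773438)
```

View pics/w6.png

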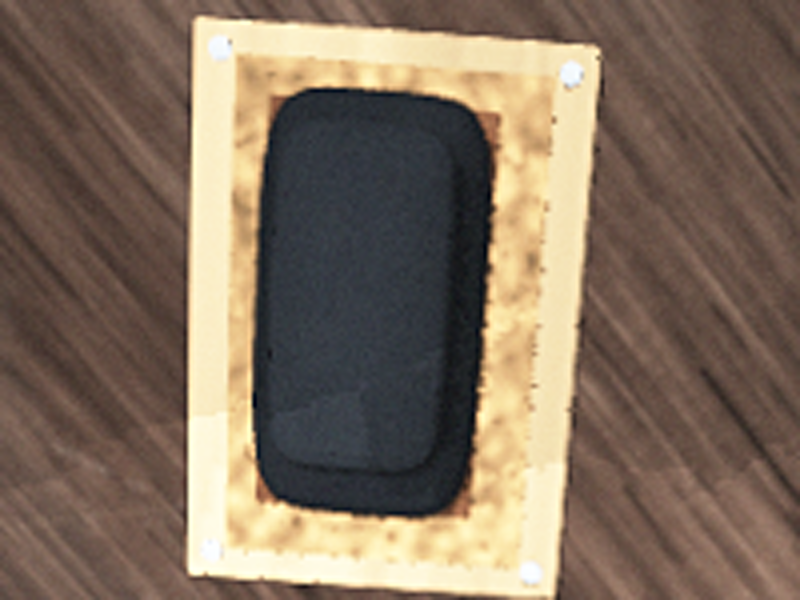

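The picture shows the block lying flat on the board, a little left of the middle. I compute the offset from the corner pixels: board (190,17), (600,47), (555,598), (188,575) and sole (272,97), (500,113), (470,518), (256,500).

```bash
python3 - <<'E'
from h import *
np.set_printoptions(precision=4,suppress=True)
s=ctrl.snapshot("wrist"); px=lambda a:np.array(a,float)/4+[130,0]-.4
b=world(s,px([[190,17],[600,47],[557,598],[188,575]]),.01)[:,:2]; k=world(s,px([[272,97],[500,113],[470,518],[256,500]]),.014)[:,:2]
for w in (b,k): print(w.mean(0),[ (np.linalg.norm(e).round(4),np.degrees(np.arctan2(*e[::-1])).round(1)) for e in np.diff(w,axis=0)])
E
```

```text
[0.5054 0.2408] [(np.float64(0.1096), np.float64(-14.0)), (np.float64(0.1484), np.float64(-103.5)), (np.float64(0.1095), np.float64(166.6))]
[0.5036 0.243 ] [(np.float64(0.0609), np.float64(-13.8)), (np.float64(0.1073), np.float64(-104.3)), (np.float64(0.0617), np.float64(165.3))]
```

The block is 2–3 mm off centre and under 1° off in yaw, which is good. Now I fetch the bottle back.

```bash
python3 - <<'E'
from h import *
p,y,st=now(); plan(p,y,[((.5255,-.04,.20),1.45),((.5288,-.2158,.14),1.496),((.5288,-.2158,.0925),1.496)])
E
```

```text
xyz [-17.7, 3.56, 2.78] rz -2.8 ->  [ 0.5255 -0.04    0.2   ] 1.45
xyz [-17.41, 2.45, 6.0] rz -2.7 ->  [ 0.5288 -0.2158  0.14  ] 1.496
xyz [-0.0, -0.0, 4.75] rz 0.0 ->  [ 0.5288 -0.2158  0.0925] 1.496
```

Call:
jog_arm --commands '[{"xyz": [-3,0.6,0.4],"rotation": [0,0,-0.5],"jaw": 4},{"xyz": [-6.8,1.4,1],"rotation": [0,0,-1],"jaw": 4},{"xyz": [-10.5,2.1,1.6],"rotation": [0,0,-1.5],"jaw": 4},{"xyz": [-14.2,2.9,2.2],"rotation": [0,0,-2.2],"jaw": 4},{"xyz": [-17.7,3.6,2.8],"rotation": [0,0,-2.8],"jaw": 4}]'

```text
clock: 23.45
position: [0.5259, -0.0421, 0.1999]
tool_rot: [3.141, 0.0, 1.45]
ft_force: [1.4, 0.4, 0.7]
gripper_width: 0.04
grip_force: 0.0
```

Call:
jog_arm --commands '[{"xyz": [-3.9,0.5,1],"rotation": [0,0,-0.7],"jaw": 4},{"xyz": [-8,1.1,2.2],"rotation": [0,0,-1.4],"jaw": 4},{"xyz": [-12,1.7,3.5],"rotation": [0,0,-2],"jaw": 4},{"xyz": [-15.5,2.2,4.8],"rotation": [0,0,-2.5],"jaw": 4},{"xyz": [-17.4,2.4,6],"rotation": [0,0,-2.7],"jaw": 4}]'

```text
clock: 23.87
position: [0.5284, -0.22, 0.1392]
tool_rot: [3.142, 0.001, 1.494]
ft_force: [-0.3, -0.0, -0.1]
gripper_width: 0.0402
grip_force: 0.0
```

Call:
jog_arm --commands '[{"xyz": [0,0,0],"rotation": [0,0,0],"jaw": 4},{"xyz": [0,0,0],"rotation": [0,0,0],"jaw": 4},{"xyz": [0,0,0],"rotation": [0,0,0],"jaw": 4},{"xyz": [0,0,0],"rotation": [0,0,0],"jaw": 4},{"xyz": [0,0,0],"rotation": [0,0,0],"jaw": 4}]'

```text
clock: 24.28
position: [0.5293, -0.2155, 0.1411]
tool_rot: [3.141, 0.001, 1.497]
ft_force: [-0.5, 0.8, 0.3]
gripper_width: 0.04
grip_force: 0.0
```

```bash
python3 - <<'E'
from h import *
p,y,st=now(); print(p,y);plan(p,y,[((.5288,-.2158,.0925),1.496)])
E
```

```text
[ 0.52929356 -0.21552691  0.14111434] 1.4973081025274477
xyz [-0.03, -0.05, 4.86] rz 0.1 ->  [ 0.5288 -0.2158  0.0925] 1.496
```

Call:
jog_arm --commands '[{"xyz": [0,0,1.3],"rotation": [0,0,0],"jaw": 4},{"xyz": [0,0,2.8],"rotation": [0,0,0],"jaw": 4},{"xyz": [0,0,4.1],"rotation": [0,0,0],"jaw": 4},{"xyz": [0,0,4.7],"rotation": [0,0,0],"jaw": 4},{"xyz": [0,0,4.8],"rotation": [0,0,0],"jaw": 4}]'

```text
clock: 24.7
position: [0.5278, -0.2155, 0.0901]
tool_rot: [-3.139, -0.001, 1.496]
ft_force: [-0.9, 0.3, -0.3]
gripper_width: 0.0399
grip_force: 0.0
```

Call:
jog_arm --commands '[{"xyz": [0,0,0],"rotation": [0,0,0],"jaw": 4},{"xyz": [0,0,0],"rotation": [0,0,0],"jaw": 3},{"xyz": [0,0,0],"rotation": [0,0,0],"jaw": 2.2},{"xyz": [0,0,0],"rotation": [0,0,0],"jaw": 1.6},{"xyz": [0,0,0],"rotation": [0,0,0],"jaw": 1.2}]' --force 30

```text
clock: 25.12
position: [0.5291, -0.2168, 0.093]
tool_rot: [3.141, 0.001, 1.496]
ft_force: [0.6, 0.1, 2.2]
gripper_width: 0.0119
grip_force: 9.7
```

Call:
jog_arm --commands '[{"xyz": [0,0,0],"rotation": [0,0,0],"jaw": 0.9},{"xyz": [0,0,0],"rotation": [0,0,0],"jaw": 0.9},{"xyz": [0,0,0],"rotation": [0,0,0],"jaw": 0.9},{"xyz": [0,0,0],"rotation": [0,0,0],"jaw": 0.9}]'

```text
clock: 25.45
position: [0.5292, -0.2168, 0.093]
tool_rot: [3.14, 0.001, 1.496]
ft_force: [0.2, 0.6, 4.7]
gripper_width: 0.0114
grip_force: 30.2
```

```bash
python3 - <<'E'
from h import *
p,y,st=now(); print(p,y,st["ft_force"],st["gripper_width"]);plan(p,y,[(p+[0,0,.11],y),((.5393,-.0562,p[2]+.11),1.496),((.5393,-.0562,p[2]+.015),1.496)])
E
```

```text
[ 0.52917779 -0.21680993  0.09302823] 1.4956575010137048 [0.21309466 0.58184924 4.70270305] 0.011413516048108778
xyz [0.0, 0.0, -11.0] rz -0.0 ->  [ 0.5292 -0.2168  0.203 ] 1.4957
xyz [16.09, -0.2, 0.0] rz -0.0 ->  [ 0.5393 -0.0562  0.203 ] 1.496
xyz [0.0, 0.0, 9.5] rz -0.0 ->  [ 0.5393 -0.0562  0.108 ] 1.496
```

Call:
jog_arm --commands '[{"xyz": [0,0,-1.5],"rotation": [0,0,0],"jaw": 0.9},{"xyz": [0,0,-4],"rotation": [0,0,0],"jaw": 0.9},{"xyz": [0,0,-7.5],"rotation": [0,0,0],"jaw": 0.9},{"xyz": [0,0,-10],"rotation": [0,0,0],"jaw": 0.9},{"xyz": [0,0,-11],"rotation": [0,0,0],"jaw": 0.9}]'

```text
clock: 25.87
position: [0.5297, -0.2172, 0.2062]
tool_rot: [3.138, 0.002, 1.496]
ft_force: [1.2, 0.3, 0.1]
gripper_width: 0.0113
grip_force: 29.6
```

Call:
jog_arm --commands '[{"xyz": [2.5,0,0],"rotation": [0,0,0],"jaw": 0.9},{"xyz": [6,0,0],"rotation": [0,0,0],"jaw": 0.9},{"xyz": [10,-0.1,0],"rotation": [0,0,0],"jaw": 0.9},{"xyz": [13.8,-0.2,0],"rotation": [0,0,0],"jaw": 0.9},{"xyz": [16,-0.2,0],"rotation": [0,0,0],"jaw": 0.9}]'

```text
clock: 26.28
position: [0.538, -0.0534, 0.2012]
tool_rot: [-3.14, -0.001, 1.497]
ft_force: [-0.0, 0.2, -1.2]
gripper_width: 0.0115
grip_force: 29.5
```

Call:
jog_arm --commands '[{"xyz": [0,0,0],"rotation": [0,0,0],"jaw": 0.9},{"xyz": [0,0,2.5],"rotation": [0,0,0],"jaw": 0.9},{"xyz": [0,0,6],"rotation": [0,0,0],"jaw": 0.9},{"xyz": [0,0,8.5],"rotation": [0,0,0],"jaw": 0.9},{"xyz": [0,0,9.5],"rotation": [0,0,0],"jaw": 0.9}]'

```text
clock: 26.7
position: [0.5362, -0.0563, 0.1023]
tool_rot: [-3.135, -0.001, 1.495]
ft_force: [-1.4, 0.2, -2.0]
gripper_width: 0.0113
grip_force: 29.5
```

Call:
jog_arm --commands '[{"xyz": [0,0,0],"rotation": [0,0,0],"jaw": 0.9},{"xyz": [0,0,0],"rotation": [0,0,0],"jaw": 0.9},{"xyz": [0,0,0],"rotation": [0,0,0],"jaw": 0.9},{"xyz": [0,0,0],"rotation": [0,0,0],"jaw": 0.9},{"xyz": [0,0,0],"rotation": [0,0,0],"jaw": 0.9}]'

```text
clock: 27.12
position: [0.5397, -0.0572, 0.1089]
tool_rot: [3.139, 0.001, 1.496]
ft_force: [0.1, -0.1, 0.3]
gripper_width: 0.0115
grip_force: 29.5
```

```bash
python3 - <<'E'
from h import *
p,y,st=now(); print(p,y,st["ft_force"],st["gripper_width"]);plan(p,y,[((.5394,-.0568,.093),1.496)])
E
```

```text
[ 0.53967464 -0.05721276  0.10889468] 1.4955544392442768 [ 0.07929391 -0.14636647  0.31660077] 0.011541136959506574
xyz [0.04, -0.03, 1.59] rz -0.0 ->  [ 0.5394 -0.0568  0.093 ] 1.496
```

Call:
jog_arm --commands '[{"xyz": [0,0,0.5],"rotation": [0,0,0],"jaw": 0.9},{"xyz": [0,0,1],"rotation": [0,0,0],"jaw": 0.9},{"xyz": [0,0,1.4],"rotation": [0,0,0],"jaw": 0.9},{"xyz": [0,0,1.5],"rotation": [0,0,0],"jaw": 0.9},{"xyz": [0,0,1.5],"rotation": [0,0,0],"jaw": 0.9}]'

```text
clock: 27.53
position: [0.5392, -0.0569, 0.0929]
tool_rot: [3.14, 0.0, 1.496]
ft_force: [-1.3, 1.0, 7.0]
gripper_width: 0.0111
grip_force: 30.6
```

Call:
jog_arm --commands '[{"xyz": [0,0,0],"rotation": [0,0,0],"jaw": 0.9},{"xyz": [0,0,0],"rotation": [0,0,0],"jaw": 0.9},{"xyz": [0,0,0.1],"rotation": [0,0,0],"jaw": 0.9}]'

```text
clock: 27.78
position: [0.5396, -0.0571, 0.0928]
tool_rot: [3.139, 0.001, 1.496]
ft_force: [-4.1, 1.3, 20.9]
gripper_width: 0.0113
grip_force: 32.1
```

Call:
jog_arm --commands '[{"xyz": [0,0,0.1],"rotation": [0,0,0],"jaw": 0.9},{"xyz": [0,0,0.1],"rotation": [0,0,0],"jaw": 0.9}]'

```text
clock: 27.95
position: [0.5401, -0.0573, 0.0929]
tool_rot: [3.138, 0.001, 1.496]
ft_force: [-3.5, 0.1, 19.3]
gripper_width: 0.0113
grip_force: 32.2
```

Call:
jog_arm --commands '[{"xyz": [0,0,-0.2],"rotation": [0,0,0],"jaw": 0.9},{"xyz": [0,0,-0.2],"rotation": [0,0,0],"jaw": 0.9},{"xyz": [0,0,-0.2],"rotation": [0,0,0],"jaw": 0.9}]'

```text
clock: 28.2
position: [0.5392, -0.0569, 0.0929]
tool_rot: [3.14, 0.0, 1.496]
ft_force: [-1.6, 0.4, 8.1]
gripper_width: 0.0118
grip_force: 30.7
```

Call:
jog_arm --commands '[{"xyz": [0,0,0],"rotation": [0,0,0],"jaw": 1.2},{"xyz": [0,0,0],"rotation": [0,0,0],"jaw": 2},{"xyz": [0,0,0],"rotation": [0,0,0],"jaw": 3},{"xyz": [0,0,0],"rotation": [0,0,0],"jaw": 4},{"xyz": [0,0,0],"rotation": [0,0,0],"jaw": 4}]'

```text
clock: 28.62
position: [0.5384, -0.0567, 0.0917]
tool_rot: [-3.141, -0.0, 1.496]
ft_force: [-0.4, -0.3, -0.1]
gripper_width: 0.0398
grip_force: 0.0
```

Call:
jog_arm --commands '[{"xyz": [0,0,-1.5],"rotation": [0,0,0],"jaw": 4},{"xyz": [0,0,-4],"rotation": [0,0,0],"jaw": 4},{"xyz": [0,0,-7],"rotation": [0,0,0],"jaw": 4},{"xyz": [0,0,-9],"rotation": [0,0,0],"jaw": 5},{"xyz": [0,0,-10],"rotation": [0,0,0],"jaw": 5.5}]'

```text
clock: 29.03
position: [0.5397, -0.0571, 0.1952]
tool_rot: [3.138, 0.001, 1.496]
ft_force: [0.8, 0.7, -0.0]
gripper_width: 0.055
grip_force: 0.0
```

```bash
python3 - <<'E'
from h import *
p,y,st=now(); print(p,y);plan(p,y,[((.5508,-.2756,.18),1.496),((.5508,-.2756,.14),1.496)],.23)
E
```

```text
[ 0.5396807  -0.05712057  0.19515065] 1.495686234456478
xyz [-21.7, 2.75, 1.52] rz -0.0 ->  [ 0.5508 -0.2756  0.18  ] 1.496
xyz [-0.0, -0.0, 4.0] rz -0.0 ->  [ 0.5508 -0.2756  0.14  ] 1.496
```

Call:
jog_arm --commands '[{"xyz": [-2,0.2,0],"rotation": [0,0,0],"jaw": 5.5},{"xyz": [-5.5,0.7,0],"rotation": [0,0,0],"jaw": 5.5},{"xyz": [-9.5,1.2,0],"rotation": [0,0,0],"jaw": 5.5},{"xyz": [-13.4,1.7,0],"rotation": [0,0,0],"jaw": 5.5},{"xyz": [-17,2.1,0],"rotation": [0,0,0],"jaw": 5.5}]'

```text
clock: 29.45
position: [0.5465, -0.2297, 0.1912]
tool_rot: [-3.141, -0.0, 1.496]
ft_force: [-0.1, -0.4, 0.3]
gripper_width: 0.0548
grip_force: 0.0
```

Call:
jog_arm --commands '[{"xyz": [-2.5,0.3,1],"rotation": [0,0,0],"jaw": 5.5},{"xyz": [-4.2,0.5,2.5],"rotation": [0,0,0],"jaw": 5.5},{"xyz": [-4.8,0.6,4],"rotation": [0,0,0],"jaw": 5.5},{"xyz": [-4.8,0.6,5],"rotation": [0,0,0],"jaw": 5.5},{"xyz": [-4.8,0.6,5.2],"rotation": [0,0,0],"jaw": 5.5}]'

```text
clock: 29.87
position: [0.5479, -0.2753, 0.137]
tool_rot: [-3.138, -0.003, 1.495]
ft_force: [0.4, -0.7, -0.3]
gripper_width: 0.0553
grip_force: 0.0
```

Call:
jog_arm --commands '[{"xyz": [0,0,0],"rotation": [0,0,0],"jaw": 5.5},{"xyz": [0,0,0],"rotation": [0,0,0],"jaw": 5.5},{"xyz": [0,0,0],"rotation": [0,0,0],"jaw": 5.5},{"xyz": [0,0,0],"rotation": [0,0,0],"jaw": 5.5},{"xyz": [0,0,0],"rotation": [0,0,0],"jaw": 5.5}]'

```text
clock: 30.28
position: [0.5497, -0.276, 0.1412]
tool_rot: [3.141, 0.001, 1.496]
ft_force: [0.2, -0.9, 0.3]
gripper_width: 0.0547
grip_force: 0.0
```

```bash
python3 - <<'E'
from h import *
p,y,st=now(); print(p,y);plan(p,y,[((.5508,-.2756,.088),1.496)],.23)
E
```

```text
[ 0.54973695 -0.27604326  0.14116792] 1.496279675196099
xyz [0.05, 0.1, 5.32] rz 0.0 ->  [ 0.5508 -0.2756  0.088 ] 1.496
```

Call:
jog_arm --commands '[{"xyz": [0,0.1,1.5],"rotation": [0,0,0],"jaw": 5.5},{"xyz": [0,0.1,3],"rotation": [0,0,0],"jaw": 5.5},{"xyz": [0,0.1,4.5],"rotation": [0,0,0],"jaw": 5.5},{"xyz": [0,0.1,5.1],"rotation": [0,0,0],"jaw": 5.5},{"xyz": [0,0.1,5.2],"rotation": [0,0,0],"jaw": 5.5}]'

```text
clock: 30.7
position: [0.5496, -0.2756, 0.087]
tool_rot: [-3.14, -0.001, 1.496]
ft_force: [-0.3, -0.1, 0.7]
gripper_width: 0.0551
grip_force: 0.0
```

Call:
jog_arm --commands '[{"xyz": [0,0,0],"rotation": [0,0,0],"jaw": 5.5},{"xyz": [0,0,0],"rotation": [0,0,0],"jaw": 5},{"xyz": [0,0,0],"rotation": [0,0,0],"jaw": 4},{"xyz": [0,0,0],"rotation": [0,0,0],"jaw": 3.5},{"xyz": [0,0,0],"rotation": [0,0,0],"jaw": 3.2}]'

```text
clock: 31.12
position: [0.5509, -0.2767, 0.0893]
tool_rot: [3.14, 0.001, 1.496]
ft_force: [0.6, 0.2, 2.9]
gripper_width: 0.0322
grip_force: 17.5
```

Call:
jog_arm --commands '[{"xyz": [0,0,0],"rotation": [0,0,0],"jaw": 2.8},{"xyz": [0,0,0],"rotation": [0,0,0],"jaw": 2.8},{"xyz": [0,0,0],"rotation": [0,0,0],"jaw": 2.8},{"xyz": [0,0,0],"rotation": [0,0,0],"jaw": 2.8}]' --force 30

```text
clock: 31.45
position: [0.5509, -0.2767, 0.0894]
tool_rot: [3.14, 0.001, 1.496]
ft_force: [0.5, -0.1, 5.4]
gripper_width: 0.0319
grip_force: 29.4
```

```bash
python3 - <<'E'
from h import *
p,y,st=now(); print(p,y,st["gripper_width"],st["ft_force"]);t=(.5437,-.0023+(p[1]+.2757))
plan(p,y,[(p+[0,0,.145],y),((*t,p[2]+.145),1.496),((*t,p[2]+.015),1.496)],.2)
E
```

```text
[ 0.55086845 -0.27667514  0.08935144] 1.495678596829629 0.031913349698768294 [ 0.45683034 -0.06994104  5.41195854]
xyz [0.0, 0.0, -14.5] rz -0.0 ->  [ 0.5509 -0.2767  0.2344] 1.4957
xyz [13.6, -1.38, 0.0] rz -0.0 ->  [ 0.5473 -0.14    0.2344] 1.4958
xyz [13.61, -1.39, 0.0] rz -0.0 ->  [ 0.5437 -0.0033  0.2344] 1.496
xyz [-0.0, 0.0, 13.0] rz -0.0 ->  [ 0.5437 -0.0033  0.1044] 1.496
```

Call:
jog_arm --commands '[{"xyz": [0,0,-2],"rotation": [0,0,0],"jaw": 2.8},{"xyz": [0,0,-5],"rotation": [0,0,0],"jaw": 2.8},{"xyz": [0,0,-9],"rotation": [0,0,0],"jaw": 2.8},{"xyz": [0,0,-12.5],"rotation": [0,0,0],"jaw": 2.8},{"xyz": [0,0,-14.5],"rotation": [0,0,0],"jaw": 2.8}]'

```text
clock: 31.87
position: [0.5508, -0.2767, 0.2376]
tool_rot: [3.138, 0.002, 1.496]
ft_force: [-0.0, -0.4, -0.3]
gripper_width: 0.0321
grip_force: 30.2
```

Call:
jog_arm --commands '[{"xyz": [1.5,-0.2,0],"rotation": [0,0,0],"jaw": 2.8},{"xyz": [4,-0.4,0],"rotation": [0,0,0],"jaw": 2.8},{"xyz": [7,-0.7,0],"rotation": [0,0,0],"jaw": 2.8},{"xyz": [10.3,-1,0],"rotation": [0,0,0],"jaw": 2.8},{"xyz": [13.6,-1.4,0],"rotation": [0,0,0],"jaw": 2.8}]'

```text
clock: 32.28
position: [0.5457, -0.1378, 0.2318]
tool_rot: [-3.14, -0.001, 1.495]
ft_force: [0.7, 0.4, -1.3]
gripper_width: 0.032
grip_force: 30.2
```

Call:
jog_arm --commands '[{"xyz": [3.3,-0.4,0],"rotation": [0,0,0],"jaw": 2.8},{"xyz": [6.6,-0.7,0],"rotation": [0,0,0],"jaw": 2.8},{"xyz": [9.8,-1,0],"rotation": [0,0,0],"jaw": 2.8},{"xyz": [12.4,-1.2,0],"rotation": [0,0,0],"jaw": 2.8},{"xyz": [13.6,-1.4,0],"rotation": [0,0,0],"jaw": 2.8}]'

```text
clock: 32.7
position: [0.5418, 0.0005, 0.2322]
tool_rot: [-3.14, -0.001, 1.498]
ft_force: [0.8, 0.6, -1.3]
gripper_width: 0.0321
grip_force: 30.2
```

Call:
jog_arm --commands '[{"xyz": [0,0,0],"rotation": [0,0,0],"jaw": 2.8},{"xyz": [0,0,0],"rotation": [0,0,0],"jaw": 2.8},{"xyz": [0,0,0],"rotation": [0,0,0],"jaw": 2.8},{"xyz": [0,0,0.5],"rotation": [0,0,0],"jaw": 2.8},{"xyz": [0,0,2],"rotation": [0,0,0],"jaw": 2.8}]'

```text
clock: 33.12
position: [0.5438, -0.0044, 0.2146]
tool_rot: [3.139, 0.001, 1.494]
ft_force: [0.6, 0.7, -0.7]
gripper_width: 0.0318
grip_force: 30.3
```

```bash
python3 - <<'E'
from h import *
np.set_printoptions(precision=4,suppress=True)
p,y,st=now(); print(p,y)
s=ctrl.snapshot("scene"); P=cloud(s)
for d in ctrl.silhouettes("scene","dropper_mid")[:2]: print(d["score"],d["at"],np.nanmedian(P[d["region"]],0))
plan(p,y,[((.5437,-.0033,.106),1.496)],.2)
E
```

```text
[ 0.5438 -0.0044  0.2146] 1.4939968525765979
0.69 [275.7, 164.3] [ 0.533  -0.0441  0.0532]
0.18 [227.6, 245.8] [0.4928 0.2564 0.0444]
xyz [0.11, -0.02, 10.86] rz -0.1 ->  [ 0.5437 -0.0033  0.106 ] 1.496
```

Call:
jog_arm --commands '[{"xyz": [0,0,2.5],"rotation": [0,0,0],"jaw": 2.8},{"xyz": [0,0,5],"rotation": [0,0,0],"jaw": 2.8},{"xyz": [0,0,7.5],"rotation": [0,0,0],"jaw": 2.8},{"xyz": [0,0,9.2],"rotation": [0,0,0],"jaw": 2.8},{"xyz": [0,0,10],"rotation": [0,0,0],"jaw": 2.8}]'

```text
clock: 33.63
position: [0.5414, -0.0033, 0.1106]
tool_rot: [-3.138, -0.0, 1.495]
ft_force: [-0.5, -0.2, -1.4]
gripper_width: 0.032
grip_force: 30.2
```

Call:
jog_arm --commands '[{"xyz": [0,0,0],"rotation": [0,0,0],"jaw": 2.8},{"xyz": [0,0,0],"rotation": [0,0,0],"jaw": 2.8},{"xyz": [0,0,0],"rotation": [0,0,0],"jaw": 2.8},{"xyz": [0,0,0],"rotation": [0,0,0],"jaw": 2.8},{"xyz": [0,0,0],"rotation": [0,0,0],"jaw": 2.8}]'

```text
clock: 34.05
position: [0.5435, -0.0031, 0.1145]
tool_rot: [3.14, 0.0, 1.496]
ft_force: [-0.1, -0.2, -1.1]
gripper_width: 0.032
grip_force: 30.2
```

```bash
python3 - <<'E'
from h import *
p,y,st=now(); print(p,y); plan(p,y,[((.5438,-.0033,.0893),1.496)],.2)
E
```

```text
[ 0.54352778 -0.00314587  0.1145246 ] 1.4956901883877673
xyz [-0.01, 0.03, 2.52] rz -0.0 ->  [ 0.5438 -0.0033  0.0893] 1.496
```

Call:
jog_arm --commands '[{"xyz": [0,0,0.8],"rotation": [0,0,0],"jaw": 2.8},{"xyz": [0,0,1.6],"rotation": [0,0,0],"jaw": 2.8},{"xyz": [0,0,2.1],"rotation": [0,0,0],"jaw": 2.8},{"xyz": [0,0,2.4],"rotation": [0,0,0],"jaw": 2.8},{"xyz": [0,0,2.4],"rotation": [0,0,0],"jaw": 2.8}]'

```text
clock: 34.47
position: [0.5427, -0.0029, 0.0892]
tool_rot: [-3.142, 0.0, 1.496]
ft_force: [-1.2, 0.2, 2.2]
gripper_width: 0.0322
grip_force: 31.2
```

Call:
jog_arm --commands '[{"xyz": [0,0,0],"rotation": [0,0,0],"jaw": 2.8},{"xyz": [0,0,0],"rotation": [0,0,0],"jaw": 2.8},{"xyz": [0,0,0],"rotation": [0,0,0],"jaw": 2.8}]'

```text
clock: 34.72
position: [0.5428, -0.0029, 0.0892]
tool_rot: [-3.141, -0.0, 1.496]
ft_force: [-1.0, -0.2, 0.7]
gripper_width: 0.0321
grip_force: 31.1
```

Call:
jog_arm --commands '[{"xyz": [0,0.1,-0.1],"rotation": [0,0,0],"jaw": 2.8},{"xyz": [0,0.1,0],"rotation": [0,0,0],"jaw": 2.8},{"xyz": [0,0.1,0.1],"rotation": [0,0,0],"jaw": 2.8},{"xyz": [0,0.1,0.1],"rotation": [0,0,0],"jaw": 2.8}]'

```text
clock: 35.05
position: [0.5441, -0.0031, 0.0892]
tool_rot: [3.141, 0.0, 1.496]
ft_force: [-3.0, 0.2, 7.4]
gripper_width: 0.0319
grip_force: 31.9
```

Call:
jog_arm --commands '[{"xyz": [0,0,0],"rotation": [0,0,0],"jaw": 3},{"xyz": [0,0,0],"rotation": [0,0,0],"jaw": 4},{"xyz": [0,0,0],"rotation": [0,0,0],"jaw": 5},{"xyz": [0,0,0],"rotation": [0,0,0],"jaw": 5.5},{"xyz": [0,0,0],"rotation": [0,0,0],"jaw": 5.5}]'

```text
clock: 35.47
position: [0.5437, -0.003, 0.088]
tool_rot: [-3.141, 0.0, 1.496]
ft_force: [0.0, -0.5, 0.5]
gripper_width: 0.0551
grip_force: 0.0
```

Call:
jog_arm --commands '[{"xyz": [0,0,-1.5],"rotation": [0,0,0],"jaw": 5.5},{"xyz": [0,0,-4],"rotation": [0,0,0],"jaw": 5.5},{"xyz": [0,0,-7.5],"rotation": [0,0,0],"jaw": 5.5},{"xyz": [0,0,-11],"rotation": [0,0,0],"jaw": 5.5},{"xyz": [0,0,-14],"rotation": [0,0,0],"jaw": 5.5}]'

```text
clock: 35.88
position: [0.5438, -0.003, 0.2304]
tool_rot: [3.141, 0.0, 1.496]
ft_force: [1.1, 0.0, 0.2]
gripper_width: 0.0551
grip_force: 0.0
```

Call:
jog_arm --commands '[{"xyz": [-3,0,0],"rotation": [0,0,0],"jaw": 5.5},{"xyz": [-7,0,0],"rotation": [0,0,0],"jaw": 5.5},{"xyz": [-10,0,0],"rotation": [0,0,0],"jaw": 5.5},{"xyz": [-10,0,0],"rotation": [0,0,0],"jaw": 5.5},{"xyz": [-10,0,0],"rotation": [0,0,0],"jaw": 5.5}]'

```text
clock: 36.3
position: [0.5361, -0.1041, 0.228]
tool_rot: [-3.141, -0.0, 1.493]
ft_force: [0.2, 0.2, 0.2]
gripper_width: 0.0547
grip_force: 0.0
```

Call:
jog_arm --commands '[{"xyz": [0,0,0],"rotation": [0,0,0],"jaw": 5.5},{"xyz": [0,0,0],"rotation": [0,0,0],"jaw": 5.5},{"xyz": [0,0,0],"rotation": [0,0,0],"jaw": 5.5},{"xyz": [0,0,0],"rotation": [0,0,0],"jaw": 5.5}]'

```text
clock: 36.63
position: [0.5364, -0.1019, 0.2283]
tool_rot: [-3.142, 0.0, 1.497]
ft_force: [-0.2, 0.2, -1.2]
gripper_width: 0.0548
grip_force: 0.0
```

```bash
python3 - <<'E'
from h import *
np.set_printoptions(precision=4,suppress=True)
p,y,st=now(); print(p,y); s=ctrl.snapshot("wrist"); save(s,"w7.png",(100,0,400,225),2.6); P=cloud(s)
m=lambda x0,x1,y0,y1,z0,z1:P[(P[...,0]>x0)&(P[...,0]<x1)&(P[...,1]>y0)&(P[...,1]<y1)&(P[...,2]>z0)&(P[...,2]<z1)]
a=m(.5,.59,-.03,.04,.10,.115); print("cap",np.percentile(a,[1,50,99],axis=0))
a=m(.5,.59,-.1,-.04,.09,.115); print("bulb",np.percentile(a,[1,50,99],axis=0))
t=ctrl.snapshot("scene"); save(t,"s7.png",(180,90,420,270),3)
E
```

```text
[ 0.5364 -0.1019  0.2283] 1.496964975636681
cap [[ 0.528  -0.0178  0.1036]
 [ 0.5428 -0.0026  0.1063]
 [ 0.5575  0.0124  0.1081]]
bulb [[ 0.5312 -0.063   0.0968]
 [ 0.5377 -0.0561  0.1024]
 [ 0.5435 -0.0502  0.1068]]
```

View pics/w7.png

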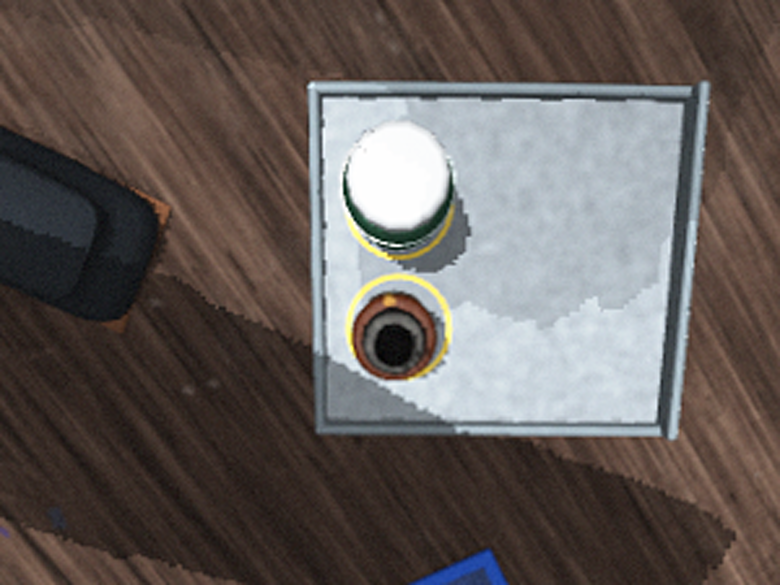

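View pics/s7.png

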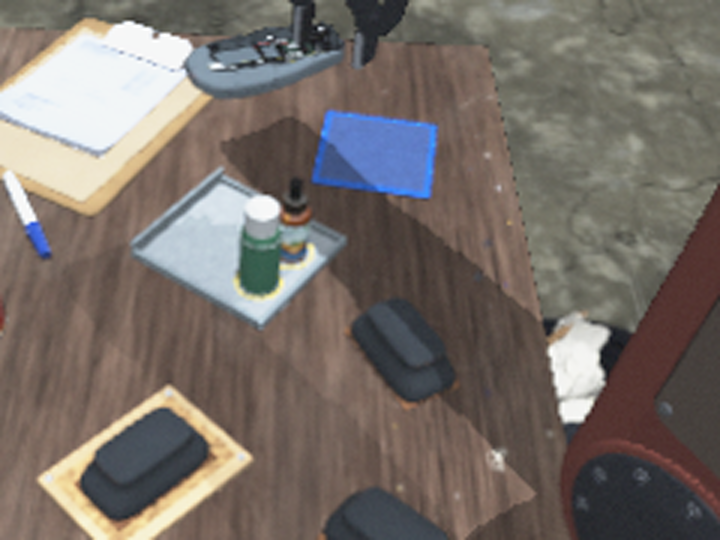

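The pictures show can and bottle upright on their rings within about 2 mm, at wrist crop (398,180) and (394,340). The block lies flat in the middle of the board, and everything else is unmoved. I hand the job in.

```bash
python3 -c "
from workcell import ctrl
print(ctrl.close_job())"
```

```text
the job is handed in; nothing more can be done
None
```

The job is handed in at about 37 s on the robot's clock: the block lies flat on the sanding board, 2–3 mm off centre and under 1° off in yaw, and the can and bottle are back upright on their rings, the can within about 1 mm and the bottle about 2 mm off.

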